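# Pull the tapped insert out of a bench mould

### The arm

A 6-joint arm with a two-finger parallel gripper is mounted at the origin on the work surface. World frame = base frame: x ahead of the robot, y to its left, z up, the work surface at z = 0. Lengths are in m, angles in rad, forces in N, time in s.
With the tool pointing down it reaches from about 0.35 to 0.85 m from the base axis. Payload 8.1 kg.
Tool frame: the origin (TCP) lies midway between the tips of the shut fingers; the grasp point (between the pads) lies arm.grip_depth behind it (arm.grip_depth is the distance from the TCP to the grasp point, in m); z points along the fingers, y is the line along which they close (so a half turn about z gives the same grasp; the last joint's range is limited). The gripper opens to 85 mm and grips with 20 to 120 N. Pads are 22 mm wide; open, the fingers measure 114 mm over their backs; the gripper's body (76 mm by 85 mm) begins 54 mm behind the grasp point. The pads swing forward as they close: fully open they stand 13 mm farther back than shut.
Start: joints at [1.26, 0.13, 1.488, -0, 1.523, -0.085], TCP at [0.134, 0.585, 0.199] pointing down, gripper open.
Joint ranges: [-2.96, 2.96], [-0.89, 2.26], [0.02, 2.5], [-1.34, 4.48], [0, 2.73], [-2.66, 2.66]. Speed limits (rad/s): [2.39, 2.39, 2.79, 3.14, 3.14, 3.14].

### API

Orientations are given as a unit quaternion [x, y, z, w].
In Python, from cell import arm, cams, job, status gives the robot as it stands (arm), with the cameras (cams), the job (job) and the readings (status).
- The arm moves only by the shell command python3 inch.py FILE [FORCE], which reads ROWS from the file FILE. ROWS is a JSON list of rows, 1 to 20 of them, each an object with the fields x, y, z (the shift in a scale on which 1.0 is 1 m), drx, dry, drz (a rotation vector in normalised numbers (1 is pi rad)), finger_gap (the opening from 0.0 (shut) to 1.0 (fully open)); a field left out counts as zero (the opening has to be given); each row is the pose to reach, as a shift and turn from the pose commanded when the command began, along the tool's axes at that moment; what a row does not reach only later rows make up. A row lasts 1/8 s, in which the tool goes at most 0.0625 m and 0.188 rad, less where a joint would pass 70% of its speed; a pose out of reach is approached as far as the arm can. The fingers move at their own pace and stop on an object; FORCE is the grip in N (left out, the last holds). Time passes only in rows, so rows that do not move let the fingers close. It prints the time, the measured TCP pose, the force, the opening and the grip force at its end. Input that does not fit is refused with a message, and nothing moves.
- status.get_obs(): the state, without advancing time (a new reading comes with each control period).
- cams.camera(name): name is "scene" or "top" or "wrist"; returns the picture (400x640x3 uint8, blue, green, red); there is no depth.
- cams.get_calibration(name): a dict with "fov_y" (degrees; the focal length in pixels is half the picture's height over the tangent of half this angle, whatever the lens; pixels are square), "cx", "cy" (the principal point, pixels), "position" and "orientation" of the camera in the world; the wrist camera has in their place "mount" (4x4, takes a point from camera to tool coordinates, whose origin is the TCP and whose axes are the flange's). Camera axes: x right, y down, z forward; pixel columns grow to the right and rows downward; lengths in m; the calibration is good to about 2 mm. A picture is of the moment at which its call begins: read the wrist's pose just before it. get_calibration takes no time and is no camera call.
- job.job_done(): hands the job in; it is judged then, once.
The state is a dict: "time": time; "q": joint angles; "joint_velocities": joint speeds; "tau": joint torques, N m; "tool_pos": TCP position; "orientation": TCP orientation; "ft_force": force on the tool from outside, world axes, zero at the start; "torque": the same for the moment, N m; "finger_gap": opening from 0.0 (shut) to 1.0 (fully open); "gripper_force": force on a finger pad.
Only numpy, scipy, OpenCV 4.12 (cv2) and the standard library are available. Lean on these libraries where they do the work, as an engineer would, in place of code of your own. Each camera call takes 0.05 s, during which the arm holds its last target. There are 200 camera calls.

### The job

Take the square-headed puller from the rack, stand it upright in the tapped hole of the mould's insert and let go of it. Take fresh grips on its head to screw it in clockwise until its disc is fully home on the insert, while the insert stays in the mould, then pull the insert straight up out of the mould and set it down gently, upright on the rubber pad with the puller left screwed in. Leave everything else where it is.

Things in the scene. Friction and masses are not known exactly. Their poses are not given: they have to be found in the camera images.
- puller: steel puller rod, 86 mm long, 0.2 kg, upright in one of the two rack holes. Origin: centre of its lower tip; z up along the rod. Tapered nose d 13.6 mm (d 6 at the very tip, full from 6 mm up) up to the disc at z 37 mm; above the disc a neck d 14 mm, then the square head. The other rod in the rack has a round head.
- puller_head (a point): where to grip the puller: centre of its dark square head, 24 x 24 mm, z 56 to 86 mm above the tip; this point 72 mm above the tip. Its flats face the rod's x and y axes, so a quarter-turn stroke lets the next grip take the next flats.
- puller_pin (a point): middle of the puller's steel cross pin, 22 mm above the tip: d 3 mm, 24.6 mm long, along the rod's x axis. Its two ends run in the insert's thread.
- puller_disc (a point): centre of the underside of the puller's disc, 37 mm above the tip; disc d 34 mm, 4 mm thick. It carries the puller in the rack and rests on the insert's top when screwed home.
- insert: steel mould insert, 44 x 44 x 46 mm, 0.45 kg, its top flush with the mould's top. Origin: centre of its underside, z up. Screwed home, the puller's tip is 9 mm above this point. It cannot turn in its pocket. Turn clockwise with a light push down: home after 320 to 375 deg counted from a pin along x (200 to 255 deg from a pin at 120 deg); then it is tight: forced on, the pin rides over the ridges.
- hole_mouth (a point): centre of the tapped hole at the insert's top: d 28 mm, 40 mm deep, with a coarse right-hand two-start thread, 18 mm down per turn clockwise from above; the ridges are 3 mm thick and leave a d 15 mm core, a plain bore from 20 mm down. The pin has 3 mm of axial play in it; let go of, the rod stays put but may lean a little.
- thread_start (a point): where one of the two ridges starts, at the insert's top on its +x side (the other at -x); each winds down clockwise. A pin set down anywhere between rests level on the ridges, best 40 to 130 deg clockwise of the insert's x axis.
- mould: aluminium mould half fixed to the bench, 130 (x) x 140 (y) x 57 mm, origin under its middle; the pocket with the tapped insert is at y = -30 mm; the other square in its top, at y = +40 mm, is a plain fixed cavity face.
- pocket (a point): centre of the floor of the insert's pocket, 11 mm above the bench; pocket 46 x 46 mm, 46 mm deep. Two spring plungers in its walls nip the insert: some 5 to 15 N to pull it straight up.
- rack: black fixed rack block 170 (x) x 60 x 50 mm, origin under its middle; two holes d 28 mm at x = -55 and +55 mm, in which the two rods hang by their discs, tips 13 mm above the bench.
- pad: black rubber pad, fixed, 140 (x) x 120 (y) x 6 mm, flat on the bench; origin under its middle.
- drift: the puller's neighbour: same steel rod and disc, but a round head d 26 mm and a plain nose without cross pin; hangs in the other rack hole; bystander, leave it alone
- sprue: black plastic moulded runner frame, 126 x 86 x 6 mm, lying flat, origin under its middle; bystander, leave it alone
- scraper: wooden scraper block 90 x 30 x 20 mm, origin under its middle; bystander, leave it alone
- jar: small closed paint jar, d 50 x 60 mm, origin under its middle; bystander, leave it alone
- can: aluminium can, d 56 x 140 mm, origin under its middle; bystander, leave it alone
- screwdriver: screwdriver lying flat; bystander, leave it alone
- mug: white mug, rim d 76 x 85 mm high, origin under its middle; bystander, leave it alone
- bin: small grey open parts bin 100 x 80 x 35 mm, origin under its middle; bystander, leave it alone

How it is judged:
On the way, in this order (a step that is already met when the one before it is completed fails the run):
1. the puller stands in the insert's tapped hole, let go of, not yet home (tip more than 16 mm below the insert's top, within 6 mm of its centre each way) (x of puller in the frame of insert between -0.006 and 0.006 m and y of puller in the frame of insert between -0.006 and 0.006 m and angle between the z axis of puller and the z axis of insert, either way round below 0.2 rad and z of puller in the frame of insert below 0.03 m and contact force between the fingers and puller below 0.1 N and z of insert in the frame of mould below 0.016 m), for 0.2 s.
2. the puller is screwed home, its disc within 2.5 mm of the insert's top, the insert still in its pocket (x of puller in the frame of insert between -0.006 and 0.006 m and y of puller in the frame of insert between -0.006 and 0.006 m and angle between the z axis of puller and the z axis of insert, either way round below 0.2 rad and z of puller in the frame of insert below 0.0115 m and z of insert in the frame of mould below 0.016 m), for 0.2 s.
3. the insert is wholly out above the mould, hanging upright from the puller (disc within 7 mm of its top: 2.5 mm and the thread's play) (x of puller in the frame of insert between -0.006 and 0.006 m and y of puller in the frame of insert between -0.006 and 0.006 m and angle between the z axis of puller and the z axis of insert, either way round below 0.2 rad and z of puller in the frame of insert below 0.016 m and z of insert in the frame of mould above 0.059 m and angle between insert's own z axis and vertical below 0.3 rad), for 0.1 s.
At the end, for the whole second after the job is handed in: the insert stands upright (within 0.1 rad) and at rest on the pad, its centre over the pad (within 60 mm of the pad's centre along its x and 50 mm along its y), the puller still screwed in it (disc within 7 mm of the insert's top) and let go of (x of puller in the frame of insert between -0.006 and 0.006 m and y of puller in the frame of insert between -0.006 and 0.006 m and angle between the z axis of puller and the z axis of insert, either way round below 0.2 rad and z of puller in the frame of insert below 0.016 m and x of insert in the frame of pad between -0.06 and 0.06 m and y of insert in the frame of pad between -0.05 and 0.05 m and z of insert in the frame of pad between 0.003 and 0.009 m and angle between insert's own z axis and vertical below 0.1 rad and linear speed of insert below 0.02 m/s and angular speed of insert below 0.2 rad/s and contact force between the fingers and puller below 0.1 N); the robot touches nothing.
It fails at once if the insert is dropped: it falls freely (faster than 0.45 m/s with the puller not in the fingers) (linear speed of insert above 0.45 m/s and contact force between the fingers and puller below 0.1 N).
It fails at once if the insert is tipped by more than 0.5 rad (angle between insert's own z axis and vertical above 0.5 rad).
It fails at once if another thing (round-headed rod, runner frame, scraper, jar, can, screwdriver, mug or bin) is moved by more than 30 mm (distance of any of drift, sprue, scraper, jar, can, screwdriver, mug, bin from where it was at the start of the episode above 0.03 m).
It also fails if it takes over 72 s, if anything falls off the work surface, if the arm or the gripper's body presses on something with over 40 N, if the wrist force passes 120 N, or if a joint passes its speed limit or range.

## Working session

There is one attempt and no reset: what is moved stays moved. The work goes in short steps, Python scripts to look and compute and a shell command to move; the robot and the scene stay as the last step left them, time stands still between calls to the robot, and variables do not carry over. Pictures are saved under pics/ and viewed, at most 10 in all, crops included, and the job is handed in when it is done.

```bash
ls; mkdir -p pics; python3 - <<'E'
from cell import arm, cams, job, status
import cv2
print(status.get_obs(), arm.grip_depth)
for n in("scene","top","wrist"):
    print(n,cams.get_calibration(n)); cv2.imwrite(f"pics/{n}0.png",cams.camera(n))
E
```

```text
cell.py
inch.py
pics
{'time': 0.0, 'q': array([ 1.25958717e+00,  1.31175194e-01,  1.48928331e+00, -2.19471513e-05,
        1.52300653e+00, -8.53830240e-02]), 'joint_velocities': array([ 7.84260792e-04, -1.17562104e-05, -2.98999806e-03, -6.46400517e-04,
       -8.75679458e-04,  2.38864419e-06]), 'tau': array([ 1.00180965e-03, -5.69386375e+01, -5.00559747e+01, -3.41480290e-04,
        1.45192680e-02,  4.53085931e-05]), 'tool_pos': array([0.1341345 , 0.58418257, 0.1978339 ]), 'orientation': array([ 1.12672710e-01,  9.93631714e-01, -9.20004846e-04, -1.73683126e-04]), 'ft_force': array([-1.48636454,  0.26264363,  0.02362012]), 'torque': array([ 0.04828014, -0.00041109, -0.03017494]), 'gripper_force': 0.0, 'finger_gap': 0.9981915243870643} 0.0187
scene {'fov_y': 52.464951491060404, 'cx': 315.09086303127674, 'cy': 195.98572721703044, 'position': array([1.31384745, 0.03359053, 0.97424267]), 'orientation': array([ 0.65545209,  0.67336661, -0.25010718, -0.23325171])}
top {'fov_y': 50.3335849404995, 'cx': 313.54928419120426, 'cy': 197.61779389360078, 'position': array([0.36701845, 0.02240262, 1.21152593]), 'orientation': array([ 0.70907832, -0.70030283,  0.06412844, -0.0516859 ])}
wrist {'fov_y': 66.63572811367662, 'cx': 321.0369506764403, 'cy': 206.8148670261389, 'mount': array([[-7.11972789e-04, -9.57943381e-01, -2.86956392e-01,
         7.50372028e-02],
       [ 9.99999645e-01, -5.52850783e-04, -6.35541823e-04,
         1.17525706e-04],
       [ 4.50169017e-04, -2.86956743e-01,  9.57943435e-01,
        -1.74614350e-01],
       [ 0.00000000e+00,  0.00000000e+00,  0.00000000e+00,
         1.00000000e+00]])}
```

View pics/top0.png

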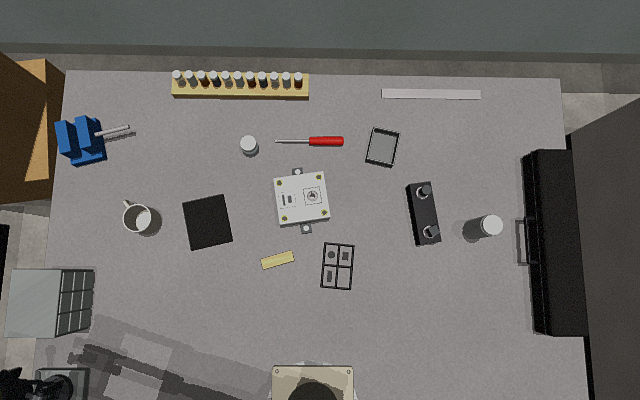

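View pics/scene0.png

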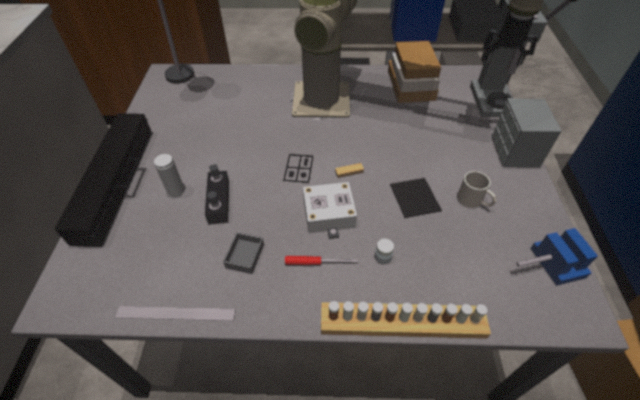

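The top view shows the mould at (302,198), with the insert hole around (312,195). The rack is at (423,212) with its two heads, and the pad is at (207,222). I'll build a ray-casting helper, then enlarge the mould and rack.

```bash
cat > h.py <<'E'
import numpy as np, cv2
from cell import arm, cams, job, status
from scipy.spatial.transform import Rotation as R
def cam(n,obs=None):
    c=cams.get_calibration(n); f=200/np.tan(np.radians(c["fov_y"]/2))
    if n=="wrist":
        o=obs or status.get_obs(); A=R.from_quat(o["orientation"]).as_matrix(); m=c["mount"]
        return f,c["cx"],c["cy"],A@m[:3,3]+o["tool_pos"],A@m[:3,:3]
    return f,c["cx"],c["cy"],np.array(c["position"]),R.from_quat(c["orientation"]).as_matrix()
def pt(C,u,v,z):
    f,cx,cy,p,M=C; d=M@np.array([(u-cx)/f,(v-cy)/f,1]); return p+d*(z-p[2])/d[2]
def pix(C,X):
    f,cx,cy,p,M=C; q=M.T@(np.array(X)-p); return np.array([f*q[0]/q[2]+cx,f*q[1]/q[2]+cy])
E
python3 - <<'E'
from h import *
im=cv2.imread("pics/top0.png"); C=cam("top")
cv2.imwrite("pics/crop1.png",np.hstack([cv2.resize(im[160:240,262:342],(400,400),interpolation=cv2.INTER_CUBIC),cv2.resize(im[172:252,385:465],(400,400),interpolation=cv2.INTER_CUBIC)]))
for n,u,v,z in(("mould",302,198,.057),("hole",312.5,195,.057),("h1",422,190,.086),("h2",432,230,.086),("pad",207.5,222,.006)): print(n,pt(C,u,v,z))
E
```

```text
mould [0.55667885 0.03479362 0.057     ]
hole [0.56544942 0.00603555 0.057     ]
h1 [ 0.57834463 -0.28922016  0.086     ]
h2 [ 0.47046408 -0.31262346  0.086     ]
pad [0.4924703  0.30169752 0.006     ]
```

View pics/crop1.png

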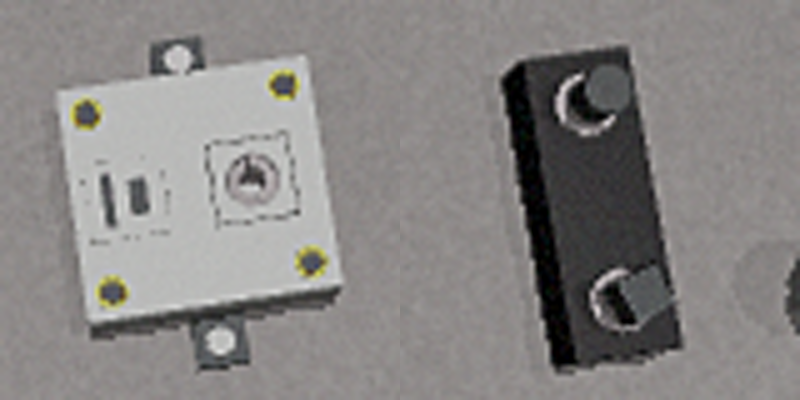

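The square head is the near one, at top-view pixel (435,231). The insert's hole is at (312,196), and the insert edges follow the mould's tilt of about 8°. Next I'll move over the mould and look with the wrist camera.

```bash
cat >> h.py <<'E'
def go(p,yaw=None):
    "print tool-frame shift+turn to tool pointing straight down at p, tool x yaw (deg)"
    o=status.get_obs(); A=R.from_quat(o["orientation"])
    x=A.as_matrix()[:,0]; y0=np.degrees(np.arctan2(x[1],x[0]))
    yw=np.radians(y0 if yaw is None else yaw); c,s=np.cos(yw),np.sin(yw)
    B=R.from_matrix(np.array([[c,s,0],[s,-c,0],[0,0,-1]]))
    print("yaw now",round(y0,2),"q",o["q"].round(2),"d",A.inv().apply(np.array(p)-o["tool_pos"]).round(4),"r",(A.inv()*B).as_rotvec().round(4))
E
python3 -c "
from h import *
go([.49,.0,.3])"
```

```text
yaw now 167.06 q [ 1.26  0.13  1.49  0.    1.52 -0.09] d [-0.4776 -0.49   -0.1013] r [-0.0015 -0.0002  0.    ]
```

```bash
echo '[{"x": -0.04, "y": -0.04, "z": -0.03, "finger_gap": 1}, {"x": -0.08, "y": -0.08, "z": -0.06, "finger_gap": 1}, {"x": -0.12, "y": -0.12, "z": -0.1, "finger_gap": 1}, {"x": -0.16, "y": -0.16, "z": -0.1, "finger_gap": 1}, {"x": -0.2, "y": -0.2, "z": -0.1, "finger_gap": 1}, {"x": -0.24, "y": -0.24, "z": -0.1, "finger_gap": 1}, {"x": -0.28, "y": -0.28, "z": -0.1, "finger_gap": 1}, {"x": -0.32, "y": -0.32, "z": -0.1, "finger_gap": 1}, {"x": -0.36, "y": -0.36, "z": -0.1, "finger_gap": 1}, {"x": -0.4, "y": -0.4, "z": -0.1, "finger_gap": 1}, {"x": -0.44, "y": -0.44, "z": -0.1, "finger_gap": 1}, {"x": -0.475, "y": -0.49, "z": -0.1, "finger_gap": 1}, {"x": -0.475, "y": -0.49, "z": -0.1, "finger_gap": 1}, {"x": -0.475, "y": -0.49, "z": -0.1, "finger_gap": 1}, {"x": -0.475, "y": -0.49, "z": -0.1, "finger_gap": 1}]' > mv.in && python3 inch.py mv.in
python3 -c "
from h import *
o=status.get_obs();C=cam('wrist',o);im=cams.camera('wrist');cv2.imwrite('pics/w1.png',im)
np.save('w1.npy',np.r_[o['tool_pos'],o['orientation']])
go([.42,-.31,.3])"
```

```text
time: 2.02
tool_pos: [0.4873, 0.002, 0.299]
orientation: [0.112, 0.994, 0.0, 0.0]
ft_force: [-0.5, 0.5, -0.5]
finger_gap: 1.001
gripper_force: 0.0
yaw now 167.18 q [-0.1  -0.2   1.63  0.    1.71 -1.45] d [-0.0037 -0.3192 -0.001 ] r [0.0002 0.0003 0.    ]
```

View pics/w1.png

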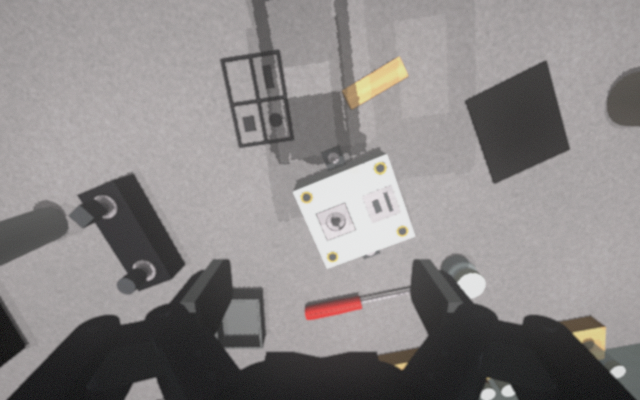

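The wrist view shows the mould top with its insert hole at (337,221). The rack is on the left with the square head at (85,215), and the pad is at (517,122). I'll measure the mould pose from its white top, then move over the puller.

```bash
python3 - <<'E'
from h import *
a=np.load("w1.npy"); Cw=cam("wrist",dict(tool_pos=a[:3],orientation=a[3:]))
for n,f,C,roi in(("wrist","w1",Cw,(280,130,420,280)),("top","top0",cam("top"),(265,165,335,235))):
    im=cv2.imread(f"pics/{f}.png"); x0,y0,x1,y1=roi
    m=np.zeros(im.shape[:2],np.uint8); m[y0:y1,x0:x1]=(im[y0:y1,x0:x1].min(2)>(205 if n=="wrist" else 185))*255
    m=cv2.morphologyEx(m,cv2.MORPH_CLOSE,np.ones((7,7)))
    c=max(cv2.findContours(m,0,2)[0],key=cv2.contourArea)
    P=np.array([pt(C,u,v,.057)[:2] for u,v in c[:,0]],np.float32); r=cv2.minAreaRect(P); print(n,r)
    g=cv2.cvtColor(im,cv2.COLOR_BGR2GRAY)
E
echo '[{"y": -0.06, "finger_gap": 1}, {"y": -0.12, "finger_gap": 1}, {"y": -0.18, "finger_gap": 1}, {"y": -0.24, "finger_gap": 1}, {"y": -0.3, "finger_gap": 1}, {"y": -0.319, "z": 0.05, "finger_gap": 1}, {"y": -0.319, "z": 0.05, "finger_gap": 1}, {"y": -0.319, "z": 0.05, "finger_gap": 1}]' > mv.in && python3 inch.py mv.in
python3 -c "
from h import *
o=status.get_obs();im=cams.camera('wrist');cv2.imwrite('pics/w2.png',im)
np.save('w2.npy',np.r_[o['tool_pos'],o['orientation']])
go([.42,-.31,.3])"
```

```text
wrist ((0.5589476227760315, 0.036050230264663696), (0.13192033767700195, 0.14066646993160248), 9.254801750183105)
top ((0.5535208582878113, 0.03595216944813728), (0.17151755094528198, 0.1381342113018036), 9.230124473571777)
time: 3.08
tool_pos: [0.4169, -0.3089, 0.2502]
orientation: [0.112, 0.994, -0.0, 0.0]
ft_force: [-0.9, 0.3, 1.0]
finger_gap: 1.003
gripper_force: 0.0
yaw now 167.17 q [-0.74 -0.11  1.63  0.    1.61 -2.08] d [-0.0028 -0.0003 -0.049 ] r [-0.001   0.0024 -0.    ]
```

View pics/w2.png

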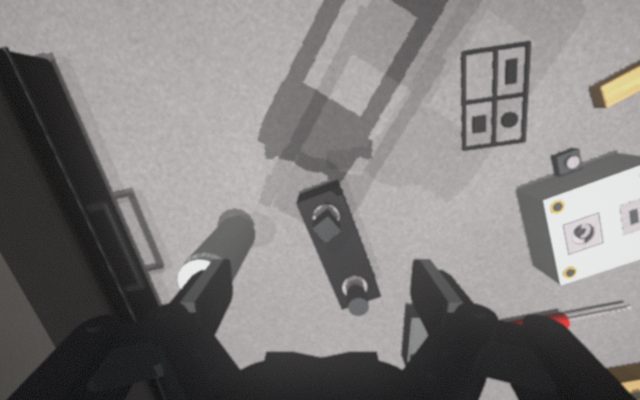

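```bash
python3 - <<'E'
from h import *
im=cv2.imread("pics/w2.png")
cv2.imwrite("pics/crop2.png",np.hstack([cv2.resize(im[180:260,290:370],(400,400),interpolation=cv2.INTER_CUBIC),cv2.resize(im[180:300,525:645][:,:115],(400,400),interpolation=cv2.INTER_CUBIC)]))
g=cv2.cvtColor(im,cv2.COLOR_BGR2GRAY)
print(g[214:246:2,308:350:2])
E
```

```text
[[ 82  80  92 115 114 100  83  67  63  64  63  63  81  99 120 146  87  75
   75  77  78]
 [ 80  81 120 165 115  77  67  65  61  70  76  64  65  80 100 130  95  76
   81  80  77]
 [ 77  82 124 167  98  62  63  67  79  97 100  81  62  66  97 142  94  75
   78  76  75]
 [ 79  80  85  87  66  64  67  83  97 102 106  99  78  64  77 110  83  76
   77  77  76]
 [ 78  79  72  65  69  72  90 101 105 103 104 105  96  76  60  69  74  75
   79  79  78]
 [ 80  79  73  68  74  94 103 106 104 104 104 102 103  92  69  63  71  78
   77  74  80]
 [ 76  78  77  82  98 105 107 104 104 103 103 102 100 102  92  71  69  73
   75  76  79]
 [ 83  76  83 100 103 102 105 104 102 104 100 102 102 100 100  90  74  77
   76  74  74]
 [103  80  78  95 104 103 105 104 102 103 102 104 100 101 100  99  85  78
   77  75  76]
 [139  78  78  81  94 100 105 104 103 102 103 102 102 101 105  96  80  76
   75  76  79]
 [159  97  76  77  81  97 102 105 101 102 101 100  99  99  95  81  74  73
   76  77  76]
 [176 122  78  78  77  84  97 102 103 102 103 102  96  86  73  73  75  75
   77  74  75]
 [178 154  91  76  76  76  84 101 104 102 100  95  80  74  76  76  74  75
   75  77  75]
 [177 173 117  78  78  75  76  84  97 102  99  79  76  74  74  75  75  74
   74  74  78]
 [177 177 147  87  77  79  75  75  82  87  78  73  74  78  75  73  74  76
   74  74  79]
 [174 176 164 104  80  77  78  77  78  78  74  74  74  74  73  74  75  72
   77  77  78]]
```

View pics/crop2.png

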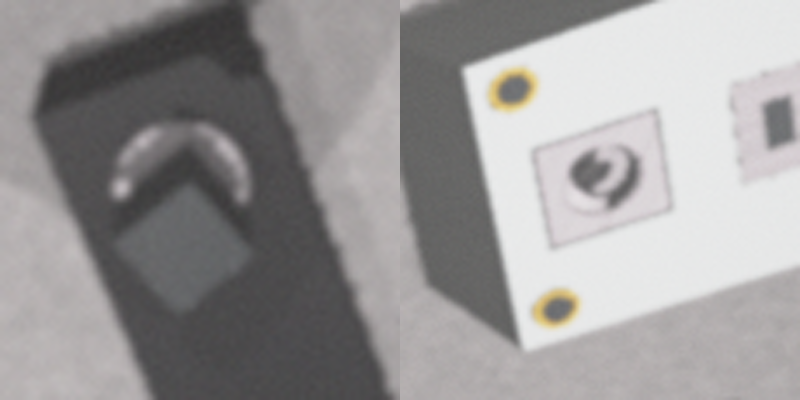

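The head's top face is the light grey diamond, centred near pixel (327,229).

```bash
python3 - <<'E'
from h import *
im=cv2.imread("pics/w2.png"); a=np.load("w2.npy"); C=cam("wrist",dict(tool_pos=a[:3],orientation=a[3:]))
g=cv2.cvtColor(im,cv2.COLOR_BGR2GRAY)
m=np.zeros_like(g); m[215:246,310:344]=cv2.inRange(g,90,113)[215:246,310:344]
m=cv2.morphologyEx(m,cv2.MORPH_OPEN,np.ones((5,5)))
c=max(cv2.findContours(m,0,1)[0],key=cv2.contourArea)
print(cv2.minAreaRect(c),cv2.contourArea(c))
P=np.array([pt(C,u,v,.099)[:2] for u,v in c[:,0]],np.float32); r=cv2.minAreaRect(P); print(r)
# top cam head & disc ring
im=cv2.imread("pics/top0.png");T=cam("top")
print("top head",pt(T,434.6,231,.099)); print(pix(T,[*r[0],.099]))
p=np.array([*r[0],.099+.0187-.086+.0585])
for y in (r[2]+90*k for k in range(-1,4)): print(y); go([*r[0],.18],y)
E
```

```text
((326.0663757324219, 229.50442504882812), (19.849210739135742, 20.131427764892578), 48.8140754699707) 343.0
((0.4666498899459839, -0.31420403718948364), (0.023694820702075958, 0.0232686847448349), 29.981876373291016)
top head [ 0.46672214 -0.31553549  0.099     ]
[434.09711383 231.02112021]
-60.018123626708984
yaw now 167.17 q [-0.74 -0.11  1.63  0.    1.61 -2.08] d [-0.049   0.0061  0.0712] r [-3.3000e-03  1.0000e-04 -2.3179e+00]
29.981876373291016
yaw now 167.17 q [-0.74 -0.11  1.63  0.    1.61 -2.08] d [-0.049   0.0061  0.0712] r [2.4000e-03 2.3000e-03 2.3945e+00]
119.98187637329102
yaw now 167.17 q [-0.74 -0.11  1.63  0.    1.61 -2.08] d [-0.049   0.0061  0.0712] r [1.000e-04 2.700e-03 8.237e-01]
209.98187637329102
yaw now 167.17 q [-0.74 -0.11  1.63  0.    1.61 -2.08] d [-0.049   0.0061  0.0712] r [-0.0018  0.0019 -0.7471]
299.981876373291
yaw now 167.17 q [-0.74 -0.11  1.63  0.    1.61 -2.08] d [-0.049   0.0061  0.0712] r [-3.3000e-03  1.0000e-04 -2.3179e+00]
```

Careful with the scale: turns go in shares of pi rad. That gives: 0.824 rad / 3.1416 = 0.2623.

```bash
echo '[{"x": -0.02, "y": 0.003, "z": 0.03, "drz": 0.0541, "finger_gap": 1}, {"x": -0.049, "y": 0.006, "z": 0.06, "drz": 0.1082, "finger_gap": 1}, {"x": -0.049, "y": 0.006, "z": 0.08, "drz": 0.1623, "finger_gap": 1}, {"x": -0.049, "y": 0.006, "z": 0.09, "drz": 0.2165, "finger_gap": 1}, {"x": -0.049, "y": 0.006, "z": 0.1, "dry": 0.0006, "drz": 0.2623, "finger_gap": 1}, {"x": -0.049, "y": 0.006, "z": 0.1, "dry": 0.0006, "drz": 0.2623, "finger_gap": 1}, {"x": -0.049, "y": 0.006, "z": 0.14, "dry": 0.0006, "drz": 0.2623, "finger_gap": 1}, {"x": -0.049, "y": 0.006, "z": 0.17, "dry": 0.0006, "drz": 0.2623, "finger_gap": 1}, {"x": -0.049, "y": 0.006, "z": 0.184, "dry": 0.0006, "drz": 0.2623, "finger_gap": 1}, {"x": -0.049, "y": 0.006, "z": 0.184, "dry": 0.0006, "drz": 0.2623, "finger_gap": 1}]' > mv.in && python3 inch.py mv.in
python3 -c "
from h import *
go([.4667,-.3145,.066],120)"
```

```text
time: 4.38
tool_pos: [0.4655, -0.3148, 0.0652]
orientation: [0.5, 0.866, 0.0, -0.001]
ft_force: [-0.1, -0.3, 0.1]
finger_gap: 0.998
gripper_force: 0.0
yaw now 119.97 q [-0.69  0.13  1.73 -0.    1.27 -1.21] d [-0.0004  0.0012 -0.0008] r [-0.0008 -0.0021 -0.0005]
```

```bash
echo '[{"y": 0.001, "finger_gap": 0}, {"y": 0.001, "finger_gap": 0}, {"y": 0.001, "finger_gap": 0}, {"y": 0.001, "finger_gap": 0}, {"y": 0.001, "finger_gap": 0}, {"y": 0.001, "finger_gap": 0}, {"y": 0.001, "z": -0.01, "finger_gap": 0}, {"y": 0.001, "z": -0.04, "finger_gap": 0}, {"y": 0.001, "z": -0.08, "finger_gap": 0}, {"y": 0.001, "z": -0.13, "finger_gap": 0}, {"y": 0.001, "z": -0.18, "finger_gap": 0}, {"y": 0.001, "z": -0.2, "finger_gap": 0}, {"y": 0.001, "z": -0.2, "finger_gap": 0}]' > mv.in && python3 inch.py mv.in 60
python3 -c "
from h import *
S=cam('scene')
p=np.array([.60,-.0,.36]);d=S[3]-p;print('view az',np.degrees(np.arctan2(d[1],d[0])),np.linalg.norm(d),np.degrees(np.arcsin(d[2]/np.linalg.norm(d))))
go(p,90)"
```

```text
time: 6.0
tool_pos: [0.467, -0.3154, 0.2664]
orientation: [0.501, 0.865, -0.0, 0.0]
ft_force: [-0.7, 0.0, -0.6]
finger_gap: 0.002
gripper_force: 0.0
view az 2.6941010822125113 0.9423378188359832 40.67960731314592
yaw now 119.85 q [-0.68  0.01  1.49 -0.    1.64 -1.21] d [ 0.2073  0.2724 -0.0938] r [4.000e-04 9.000e-04 5.209e-01]
```

The gap reads zero, so the puller isn't held. I'll look again.

```bash
python3 - <<'E'
from h import *
o=status.get_obs();im=cams.camera('wrist');t=cams.camera('top')
np.save('w3.npy',np.r_[o['tool_pos'],o['orientation']]); cv2.imwrite('pics/w3.png',im);cv2.imwrite('pics/top3.png',t)
C=cam('wrist',o)
print(pix(C,[.467,-.3145,.099]))
v=np.vstack([np.hstack([cv2.resize(t[172:252,385:465],(300,300)),cv2.resize(cv2.imread('pics/top0.png')[172:252,385:465],(300,300))]),])
im2=cv2.resize(im,(480,300)); cv2.imwrite('pics/c3.png',np.vstack([v,np.hstack([im2,np.zeros((300,120,3),np.uint8)])]))
E
```

```text
[322.8146161  182.53273698]
```

View pics/c3.png

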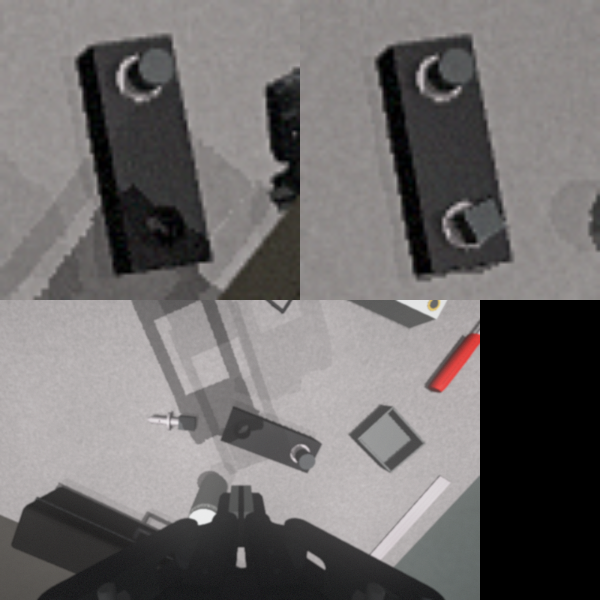

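The puller was lifted and dropped because the fingers hadn't finished closing. It now lies on the bench beside the rack, with the head at wrist pixel (251,163) and the tip at (200,160). I'll go closer and measure it.

```bash
python3 - <<'E'
from h import *
a=np.load("w3.npy"); C=cam("wrist",dict(tool_pos=a[:3],orientation=a[3:]))
h=pt(C,257,163,.012); t=pt(C,200,160,.015); print(h,t,np.linalg.norm(h-t),np.degrees(np.arctan2(*(h-t)[1::-1])))
S=cam("scene");print(pix(S,h),pix(S,t),pix(cam('top'),h))
c=(h+t)/2
# camera hover: put TCP so rod at camera view: tool x offset
m=R.from_quat(a[3:]).as_matrix(); go(c+.0*m[:,0]+[0,0,.2]+ .03*m[:,0])
E
```

```text
[ 0.38215093 -0.35238893  0.012     ] [ 0.31148544 -0.38752169  0.015     ] 0.07897418285343372 26.435181883839018
[211.83489512 165.43034335] [205.51676136 149.88720772] [439.47700366 264.01105391]
yaw now 119.85 q [-0.68  0.01  1.49 -0.    1.64 -1.21] d [ 0.0408 -0.1307  0.0498] r [-0.0019 -0.0044  0.    ]
```

```bash
echo '[{"x": 0.02, "y": -0.04, "finger_gap": 0.2}, {"x": 0.04, "y": -0.09, "z": 0.02, "finger_gap": 0.4}, {"x": 0.04, "y": -0.13, "z": 0.05, "finger_gap": 0.6}, {"x": 0.04, "y": -0.13, "z": 0.05, "finger_gap": 0.6}, {"x": 0.04, "y": -0.13, "z": 0.05, "finger_gap": 0.6}]' > mv.in && python3 inch.py mv.in
python3 - <<'E'
from h import *
o=status.get_obs();im=cams.camera('wrist');np.save('w4.npy',np.r_[o['tool_pos'],o['orientation']]); cv2.imwrite('pics/w4.png',im)
C=cam('wrist',o);u,v=pix(C,[.3468,-.37,.012]).astype(int);print(u,v,o['finger_gap'])
cv2.imwrite('pics/c4.png',cv2.resize(im[v-50:v+50,u-75:u+75],(750,500),interpolation=cv2.INTER_CUBIC))
E
```

```text
time: 6.72
tool_pos: [0.3334, -0.3442, 0.2138]
orientation: [0.501, 0.865, 0.001, -0.002]
ft_force: [-0.4, -0.1, 0.3]
finger_gap: 0.599
gripper_force: 0.0
321 200 0.5993572928388706
```

View pics/c4.png

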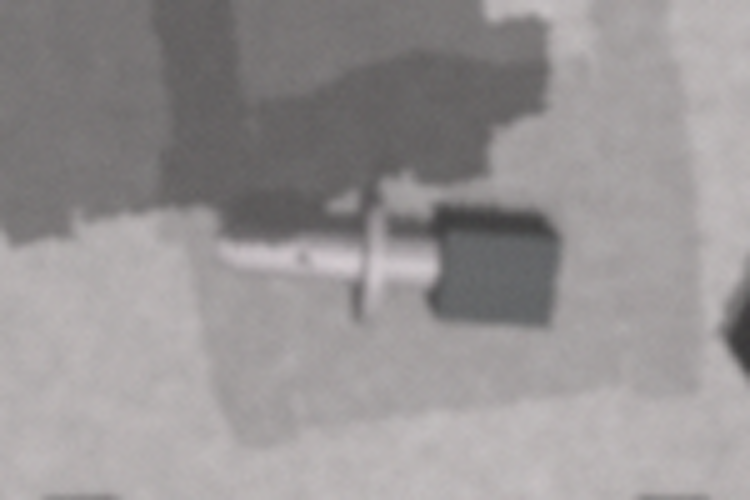

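The puller lies on the bench with its head at crop (440–555, 235–325) and its tip at (222,252). The cross-pin end shows as a dot on top of the nose at (303,258), so the pin is vertical and the head's side flats are vertical too.

```bash
python3 - <<'E'
from h import *
a=np.load("w4.npy"); C=cam("wrist",dict(tool_pos=a[:3],orientation=a[3:]))
im=cv2.imread("pics/w4.png"); 
W=lambda x,y,z: pt(C,246+x/5,150+y/5,z)
t=W(222,252,.021); p=W(303,258,.0315); e=W(553,281,.024); c=W(497,280,.0255); n=W(440,281,.027)
d=W(372,265,.034)
for q in (t,p,d,n,c,e): print(q.round(4))
for A,B in((t,c),(p,c),(t,e),(n,e)): print(np.degrees(np.arctan2(*(B-A)[1::-1])),np.linalg.norm(A-B))
E
```

```text
[ 0.3118 -0.3871  0.021 ]
[ 0.3292 -0.3756  0.0315]
[ 0.3443 -0.3681  0.034 ]
[ 0.3619 -0.3651  0.027 ]
[ 0.3744 -0.3582  0.0255]
[ 0.387  -0.3518  0.024 ]
24.804304515822817 0.06908161341405804
21.07390258263152 0.04880005641703851
25.170139408519617 0.08311244079574447
28.01310177877032 0.02852320980487713
```

```bash
cat >> h.py <<'E'
def got(p,yaw,tilt,back=0):
    "as go, tool tilted by tilt deg about its y; stand off by back along tool z"
    o=status.get_obs(); A=R.from_quat(o["orientation"]); c,s=np.cos(np.radians(yaw)),np.sin(np.radians(yaw))
    B=R.from_matrix(np.array([[c,s,0],[s,-c,0],[0,0,-1]]))*R.from_euler("y",tilt,degrees=True)
    p=np.array(p)-back*B.as_matrix()[:,2]
    print("q",o["q"].round(2),"d",A.inv().apply(p-o["tool_pos"]).round(4),"r",(A.inv()*B).as_rotvec().round(4))
E
python3 -c "
from h import *
got([.3717,-.3598,.013],26,-45,.09)
got([.3717,-.3598,.013],26,-45,.0)"
```

```text
q [-0.91 -0.2   1.79 -0.    1.56 -1.43] d [-0.0367  0.0885  0.1379] r [ 0.6375 -0.5999  1.5463]
q [-0.91 -0.2   1.79 -0.    1.56 -1.43] d [-0.0326  0.025   0.2015] r [ 0.6375 -0.5999  1.5463]
```

To row units: 0.155 rad / 3.1416 = 0.0493.

```bash
echo '[{"y": 0.01, "drx": 0.0204, "dry": -0.0191, "drz": 0.0493, "finger_gap": 0.7}, {"y": 0.02, "drx": 0.0407, "dry": -0.0382, "drz": 0.0987, "finger_gap": 0.7}, {"x": -0.01, "y": 0.03, "drx": 0.0608, "dry": -0.0573, "drz": 0.1477, "finger_gap": 0.7}, {"x": -0.01, "y": 0.04, "drx": 0.0812, "dry": -0.0764, "drz": 0.197, "finger_gap": 0.7}, {"x": -0.02, "y": 0.05, "z": 0.02, "drx": 0.1015, "dry": -0.0955, "drz": 0.2461, "finger_gap": 0.7}, {"x": -0.02, "y": 0.06, "z": 0.04, "drx": 0.1219, "dry": -0.1146, "drz": 0.2954, "finger_gap": 0.7}, {"x": -0.03, "y": 0.07, "z": 0.06, "drx": 0.142, "dry": -0.1337, "drz": 0.3444, "finger_gap": 0.7}, {"x": -0.03, "y": 0.08, "z": 0.09, "drx": 0.1623, "dry": -0.1528, "drz": 0.3937, "finger_gap": 0.7}, {"x": -0.037, "y": 0.088, "z": 0.11, "drx": 0.1827, "dry": -0.1719, "drz": 0.4431, "finger_gap": 0.7}, {"x": -0.037, "y": 0.088, "z": 0.138, "drx": 0.2029, "dry": -0.191, "drz": 0.4921, "finger_gap": 0.7}, {"x": -0.037, "y": 0.088, "z": 0.138, "drx": 0.2029, "dry": -0.191, "drz": 0.4921, "finger_gap": 0.7}, {"x": -0.037, "y": 0.088, "z": 0.138, "drx": 0.2029, "dry": -0.191, "drz": 0.4921, "finger_gap": 0.7}, {"x": -0.037, "y": 0.088, "z": 0.138, "drx": 0.2029, "dry": -0.191, "drz": 0.4921, "finger_gap": 0.7}]' > mv.in && python3 inch.py mv.in
python3 -c "
from h import *
got([.3717,-.3598,.013],26,-45,.09)
got([.3717,-.3598,.013],26,-45,.0)"
```

```text
time: 8.4
tool_pos: [0.4299, -0.3335, 0.0801]
orientation: [0.901, 0.208, -0.37, 0.088]
ft_force: [0.5, 0.3, 0.2]
finger_gap: 0.699
gripper_force: 0.0
q [-0.37  0.62  1.31 -0.56  1.76  0.8 ] d [ 0.0023 -0.0019  0.0026] r [ 0.0047 -0.0041 -0.0017]
q [-0.37  0.62  1.31 -0.56  1.76  0.8 ] d [ 0.0019 -0.0023  0.0926] r [ 0.0047 -0.0041 -0.0017]
```

```bash
cat > ik.py <<'E'
from h import *
from scipy.optimize import least_squares
D=[([.1341,.5842,.1978],[1.2596,.1312,1.4893,0,1.523,-.0854]),([.4873,.002,.299],[-.1,-.2,1.63,0,1.71,-1.45]),([.4169,-.3089,.2502],[-.74,-.11,1.63,0,1.61,-2.08]),
([.4655,-.3148,.0652],[-.69,.13,1.73,0,1.27,-1.21]),([.467,-.3154,.2664],[-.68,.01,1.49,0,1.64,-1.21]),([.3334,-.3442,.2138],[-.91,-.2,1.79,0,1.56,-1.43]),([.4299,-.3335,.0801],[-.37,.62,1.31,-.56,1.76,.8])]
ori=lambda q:R.from_euler("ZYZYZ",[q[0],q[1]+q[2],q[3],q[4],q[5]+np.pi/2])
def fk(q,k):
    a,l2,l3,h,L,dl=k; s=q[1]+q[2]
    v=[a+l2*np.sin(q[1])+l3*np.sin(s),dl,h+l2*np.cos(q[1])+l3*np.cos(s)]
    return R.from_euler("z",q[0]).apply(v)+ori(q).as_matrix()[:,2]*L
K=least_squares(lambda k:np.ravel([(fk(q,k)-p) for p,q in D]),[0.,.4,.4,.3,.2,.05]).x
lo=np.array([-2.96,-.89,.02,-1.34,0,-2.66]);hi=np.array([2.96,2.26,2.5,4.48,2.73,2.66])
def ik(p,B,q0):
    f=lambda q:np.r_[(fk(q,K)-p)*5,(ori(q).inv()*B).as_rotvec()]
    r=least_squares(f,np.clip(q0,lo+.01,hi-.01),bounds=(lo,hi)); return r.x,np.linalg.norm(r.fun)
def Bt(yaw,tilt):
    c,s=np.cos(np.radians(yaw)),np.sin(np.radians(yaw)); return R.from_matrix(np.array([[c,s,0],[s,-c,0],[0,0,-1]]))*R.from_euler("y",tilt,degrees=True)
E
python3 - <<'E'
from ik import *
print(K.round(3),[np.abs(fk(q,K)-p).max().round(4) for p,q in D])
q0=status.get_obs()["q"]; print((ori(q0).inv()*R.from_quat(status.get_obs()["orientation"])).magnitude())
for g in (51,66):
  for y in (-35,-50,-65,-80,-95,-110,70,90,110,130,145):
    best=min((ik([.5638,.0065,.13],Bt(y,g),s) for s in (q0,[0,.3,1.6,.8,1,0],[0,.3,1.6,-.8,1,0],[0,.3,1.6,2.5,1,0])),key=lambda r:r[1])
    print(g,y,best[0].round(2),round(best[1],3))
E
```

```text
Traceback (most recent call last):
  File "ik.py", line 10, in <module>
    K=least_squares(lambda k:np.ravel([(fk(q,k)-p) for p,q in D]),[0.,.4,.4,.3,.2,.05]).x
      ~~~~~~~~~~~~~^^^^^^^^^^^^^^^^^^^^^^^^^^^^^^^^^^^^^^^^^^^^^^^^^^^^^^^^^^^^^^^^^^^^
  File "ik.py", line 10, in <lambda>
    K=least_squares(lambda k:np.ravel([(fk(q,k)-p) for p,q in D]),[0.,.4,.4,.3,.2,.05]).x
                                        ~~^^^^^
  File "ik.py", line 9, in fk
    return R.from_euler("z",q[0]).apply(v)+ori(q).as_matrix()[:,2]*L
                                           ~~~^^^
  File "ik.py", line 5, in <lambda>
    ori=lambda q:R.from_euler("ZYZYZ",[q[0],q[1]+q[2],q[3],q[4],q[5]+np.pi/2])
                 ~~~~~~~~~~~~^^^^^^^^^^^^^^^^^^^^^^^^^^^^^^^^^^^^^^^^^^^^^^^^^
  File "scipy/spatial/transform/_rotation.pyx", line 1413, in scipy.spatial.transform._rotation.Rotation.from_euler
ValueError: Expected axis specification to be a non-empty string of upto 3 characters, got ZYZYZ
```

```bash
sed -i 's/^ori=.*/ori=lambda q:R.from_euler("ZYZ",[q[0],q[1]+q[2],q[3]])*R.from_euler("YZ",[q[4],q[5]+np.pi\/2])/; s/\[0\.,\.4,\.4,\.3,\.2,\.05\])/[0.,.4,.4,.3,.2,.05],x_scale=.1)/' ik.py
python3 - <<'E'
from ik import *
print(K.round(3),[np.abs(fk(q,K)-p).max().round(4) for p,q in D])
q0=status.get_obs()["q"]; print((ori(q0).inv()*R.from_quat(status.get_obs()["orientation"])).magnitude())
for g in (51,66):
  for y in (-35,-50,-65,-80,-95,-110,70,90,110,130,145):
    best=min((ik([.5638,.0065,.13],Bt(y,g),s) for s in (q0,[0,.3,1.6,.8,1,0],[0,.3,1.6,-.8,1,0],[0,.3,1.6,2.5,1,0])),key=lambda r:r[1])
    print(g,y,best[0].round(2),round(best[1],3))
E
```

```text
[-0.013  0.328  0.563  0.292  0.393  0.051] [np.float64(0.0056), np.float64(0.0047), np.float64(0.0037), np.float64(0.0108), np.float64(0.0078), np.float64(0.0045), np.float64(0.002)]
6.60471901297632e-16
51 -35 [ 0.22 -0.66  2.48 -0.69  0.78  2.66] 0.168
51 -50 [ 0.19 -0.51  2.31 -0.57  0.91  2.66] 0.354
51 -65 [ 0.15 -0.35  2.14 -0.47  1.04  2.66] 0.537
51 -80 [ 0.46  0.29  1.7  -0.85  1.51 -2.64] 0.0
51 -95 [ 0.41  0.49  1.45 -0.76  1.69 -2.54] 0.0
51 -110 [ 0.34  0.67  1.21 -0.67  1.86 -2.44] 0.0
51 70 [-0.64  0.12  1.89  0.84  1.51 -0.52] 0.0
51 90 [-0.57  0.41  1.56  0.72  1.72 -0.67] 0.0
51 110 [-0.47  0.66  1.23  0.6   1.92 -0.81] 0.0
51 130 [-0.36  0.89  0.9   0.47  2.12 -0.97] 0.0
51 145 [-0.27  1.05  0.65  0.35  2.26 -1.12] 0.0
66 -35 [ 0.23 -0.67  2.5  -0.78  0.75  2.66] 0.362
66 -50 [ 0.2  -0.7   2.5  -0.71  0.79  2.66] 0.52
66 -65 [ 0.18 -0.53  2.32 -0.62  0.92  2.66] 0.707
66 -80 [ 0.54  0.47  1.65 -1.03  1.64 -2.49] 0.0
66 -95 [ 0.48  0.69  1.36 -0.92  1.82 -2.46] 0.0
66 -110 [ 0.4   0.9   1.05 -0.84  2.01 -2.43] 0.0
66 70 [-0.74  0.3   1.87  1.01  1.63 -0.7 ] 0.0
66 90 [-0.64  0.6   1.48  0.87  1.85 -0.75] 0.0
66 110 [-0.52  0.88  1.08  0.75  2.08 -0.81] 0.0
66 130 [-0.39  1.17  0.63  0.63  2.34 -0.89] 0.0
66 145 [-0.29  1.56  0.02  0.61  2.61 -0.89] 0.005
```

```bash
python3 -c "
from ik import *
got([.3717,-.3598,.010],26,-25,.08)
got([.3717,-.3598,.010],26,-25,.0)
print(ik([.5638,.0065,.13],Bt(90,71),[-.64,.6,1.48,.87,1.85,-.75]))"
```

```text
q [-0.37  0.62  1.31 -0.56  1.76  0.8 ] d [-0.023  -0.0019  0.0195] r [ 0.005   0.345  -0.0008]
q [-0.37  0.62  1.31 -0.56  1.76  0.8 ] d [ 0.004  -0.0023  0.0948] r [ 0.005   0.345  -0.0008]
(array([-0.65050603,  0.66321801,  1.45431549,  0.91759677,  1.89638026,
       -0.77063849]), np.float64(3.0434733121619875e-14))
```

Careful with the scale: turns go in shares of pi rad. That gives: 0.345 rad / 3.1416 = 0.1098.

```bash
echo '[{"x": -0.012, "z": 0.01, "dry": 0.0541, "finger_gap": 0.7}, {"x": -0.023, "y": -0.002, "z": 0.0195, "drx": 0.0016, "dry": 0.1098, "finger_gap": 0.7}, {"x": -0.023, "y": -0.002, "z": 0.0195, "drx": 0.0016, "dry": 0.1098, "finger_gap": 0.7}, {"x": -0.01, "y": -0.002, "z": 0.058, "drx": 0.0016, "dry": 0.1098, "finger_gap": 0.7}, {"y": -0.002, "z": 0.083, "drx": 0.0016, "dry": 0.1098, "finger_gap": 0.7}, {"x": 0.004, "y": -0.002, "z": 0.0948, "drx": 0.0016, "dry": 0.1098, "finger_gap": 0.7}, {"x": 0.004, "y": -0.002, "z": 0.0948, "drx": 0.0016, "dry": 0.1098, "finger_gap": 0.7}, {"x": 0.004, "y": -0.002, "z": 0.0948, "drx": 0.0016, "dry": 0.1098, "finger_gap": 0.7}]' > mv.in && python3 inch.py mv.in 
python3 -c "
from h import *
got([.3717,-.3598,.010],26,-25,.0)"
```

```text
time: 9.4
tool_pos: [0.3711, -0.3599, 0.0085]
orientation: [0.951, 0.219, -0.213, 0.048]
ft_force: [0.7, -0.3, 0.4]
finger_gap: 0.697
gripper_force: 0.0
q [-0.59  0.34  1.68 -0.38  1.37  0.66] d [-0.0001  0.0002 -0.0016] r [-0.0018  0.0034 -0.0014]
```

```bash
echo '[{"finger_gap": 0}, {"finger_gap": 0}, {"finger_gap": 0}, {"finger_gap": 0}, {"finger_gap": 0}, {"finger_gap": 0}]' > mv.in && python3 inch.py mv.in 80
```

```text
time: 10.15
tool_pos: [0.3696, -0.3594, 0.007]
orientation: [0.951, 0.219, -0.213, 0.047]
ft_force: [-0.3, 1.0, -0.8]
finger_gap: -0.001
gripper_force: 0.0
```

Closed on nothing again. I'll view one composite of the wrist, top and scene cameras.

```bash
python3 - <<'E'
from h import *
o=status.get_obs();w=cams.camera('wrist');t=cams.camera('top');s=cams.camera('scene')
np.save('w5.npy',np.r_[o['tool_pos'],o['orientation']])
for n,i in (('w5',w),('top5',t),('scene5',s)): cv2.imwrite(f'pics/{n}.png',i)
x,y=pix(cam('top'),[.37,-.36,.02]).astype(int); a,b=pix(cam('scene'),[.37,-.36,.02]).astype(int); print(x,y,a,b,pix(cam('wrist',o),[.37,-.36,.013]))
f=lambda i,x,y:cv2.resize(i[max(0,y-40):y+40,x-53:x+53],(398,300),interpolation=cv2.INTER_CUBIC)
up=cv2.resize(w[100:400,160:480],(398,373)); 
cv2.imwrite('pics/c5.png',np.hstack([cv2.resize(w[:,120:520],(400,400)),np.vstack([f(t,x,y),f(s,a,b)])[:, :398][100:500]]))
E
```

```text
443 268 209 161 [324.48086276 244.80904755]
```

View pics/c5.png

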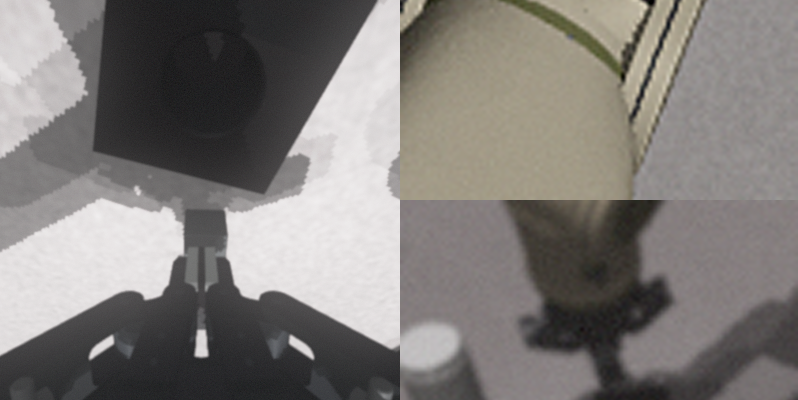

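The shut fingertips end at crop (203,247). The head is at (185–227, 208–247), on the rack side of the tips. I'll project the expected head box to see the offset.

```bash
python3 - <<'E'
from h import *
a=np.load("w5.npy"); C=cam("wrist",dict(tool_pos=a[:3],orientation=a[3:]))
u=np.array([np.cos(np.radians(26)),np.sin(np.radians(26)),0]); v=np.array([-u[1],u[0],0]); c=np.array([.3744,-.3585,0])
for s in (-15,15):
  for w in (-12,12):
    for z in (.001,.025): print(s,w,z,pix(C,c+u*s/1e3+v*w/1e3+[0,0,z]).round(0))
A=R.from_quat(a[3:]).as_matrix()
for x,y,z in((0,0,0),(11,0,0),(-11,0,0),(0,10,0),(0,-10,0)): print("tip",x,y,pix(C,a[:3]+A@np.array([x,y,z])/1e3).round(0))
print("headtop px->", pt(C,305,208,.002),pt(C,347,208,.002),pt(C,305,208,.025),pt(C,347,208,.025))
w=cv2.imread("pics/w5.png",0); print(w[196:262:3,300:352:3])
E
```

```text
-15 -12 0.001 [344. 241.]
-15 -12 0.025 [346. 272.]
-15 12 0.001 [307. 241.]
-15 12 0.025 [305. 272.]
15 -12 0.001 [346. 207.]
15 -12 0.025 [349. 238.]
15 12 0.001 [305. 207.]
15 12 0.025 [303. 238.]
tip 0 0 [323. 238.]
tip 11 0 [323. 221.]
tip -11 0 [323. 254.]
tip 0 10 [339. 238.]
tip 0 -10 [307. 238.]
headtop px-> [ 0.38289694 -0.34101287  0.002     ] [ 0.39364332 -0.36307997  0.002     ] [ 0.40243576 -0.33346786  0.025     ] [ 0.41130537 -0.35168112  0.025     ]
[[109 110 113 108 110 110 109 109 107 107 120 126 124 125 122 121 125 124]
 [134 115 110 112 107 107 110 109 110 118 127 127 127 126 123 121 124 137]
 [131 110 107 109 111 109 110 107 111 117 123 121 119 123 125 124 131 135]
 [136 117 109 109 109 106 108 110 111 114 112 112 113 121 125 125 133 155]
 [133 113 105 103 106 104 103 105 105 106 108 109 109 111 121 183 164 154]
 [140 120  83  80  77  77  78  74  78  77  80  81  81  82  83 169 197 174]
 [136 116  81  78  77  77  79  79  79  79  79  79  82  79  79 143 220 223]
 [140 136  82  80  82  80  80  78  79  79  82  79  81  78  79 138 224 224]
 [143 133  79  81  79  79  81
[... 321 characters left out ...]
 81  83  81  86 203 226]
 [217 162  92  87  84  87  86  87  86  86  86  83  85  86  86  98 195 225]
 [228 173  86  83  86  85  86  86  85  88  86  84  85  89  93 122 208 228]
 [228 195  86  86  86  87  87  86  86  87  84  85  89  91  94 118 214 224]
 [230 193  86  89  86  87  84  87  83  85  83  86  87  95  95 124 217 224]
 [232 193  85 104 106 105  91  75  88 106 106 106  90  91  95 127 221 227]
 [228 187  95 116 116 115  93  71  91 114 117 116  95 102 121 152 224 228]
 [215 178 109 116 117 119  92  75  89 116 116 117 126 136 140 156 226 226]
 [118 123 118 117 117 117  87  72  89 116 117 118 115 115 116 149 223 227]
 [ 78  77  91 117 116 117  86  72  87 113 114 117  88  76  73  83 195 228]]
```

The head projects exactly where I measured it, but the fingertips appear well short of the reported TCP. The pictures put the true tips about 33 mm behind it, which would explain both misses. I'll confirm by touching the head's top gently with the shut fingers.

```bash
for i in 1; do echo '[{"x": 0.0017, "z": 0.0036, "finger_gap": 0}, {"x": 0.0017, "z": 0.0036, "finger_gap": 0}]' > mv.in && python3 inch.py mv.in; python3 -c "
from h import *
a=np.load('w5.npy');print(pt(cam('wrist',dict(tool_pos=a[:3],orientation=a[3:])),323,247,.03))"; done
```

```text
time: 10.55
tool_pos: [0.3693, -0.3591, 0.0026]
orientation: [0.951, 0.219, -0.214, 0.047]
ft_force: [-0.4, -0.5, -0.7]
finger_gap: -0.002
gripper_force: 0.0
[ 0.38568752 -0.35131157  0.03      ]
```

```bash
echo '[{"x": 0.0017, "z": 0.0036, "finger_gap": 0}, {"x": 0.0017, "z": 0.0036, "finger_gap": 0}]' > mv.in && python3 inch.py mv.in
```

```text
time: 10.8
tool_pos: [0.3693, -0.3592, -0.0013]
orientation: [0.951, 0.219, -0.214, 0.047]
ft_force: [-0.3, -0.1, -0.7]
finger_gap: 0.002
gripper_force: 0.0
```

```bash
echo '[{"x": 0.0017, "z": 0.0036, "finger_gap": 0}, {"x": 0.0017, "z": 0.0036, "finger_gap": 0}]' > mv.in && python3 inch.py mv.in
```

```text
time: 11.05
tool_pos: [0.3704, -0.3599, -0.0028]
orientation: [0.951, 0.218, -0.213, 0.048]
ft_force: [-1.6, 4.3, 15.3]
finger_gap: -0.002
gripper_force: 7.6
```

Confirmed: contact with the head's top came at a reported z of −2 mm, so the real tips are about 34 mm behind the reported TCP. I'll use that offset from here. Now raise, open and compute the true grasp.

```bash
echo '[{"x": -0.012, "z": -0.026, "finger_gap": 0.2}, {"x": -0.012, "z": -0.026, "finger_gap": 0.5}, {"x": -0.012, "z": -0.026, "finger_gap": 0.7}, {"x": -0.012, "z": -0.026, "finger_gap": 0.7}, {"x": -0.012, "z": -0.026, "finger_gap": 0.7}]' > mv.in && python3 inch.py mv.in
python3 -c "
from h import *
T=-.034
got([.3717,-.3598,.012],26,-25,T+.03)
got([.3717,-.3598,.012],26,-25,T)"
```

```text
time: 11.68
tool_pos: [0.3693, -0.359, 0.0229]
orientation: [0.951, 0.219, -0.214, 0.047]
ft_force: [-0.3, 0.0, -0.1]
finger_gap: 0.701
gripper_force: 0.0
q [-0.59  0.32  1.68 -0.38  1.39  0.65] d [0.0063 0.0019 0.0131] r [-0.0052  0.005  -0.0006]
q [-0.59  0.32  1.68 -0.38  1.39  0.65] d [0.0065 0.002  0.0431] r [-0.0052  0.005  -0.0006]
```

To row units: 0.004 rad / 3.1416 = 0.0013.

```bash
echo '[{"x": 0.006, "y": 0.002, "z": 0.013, "dry": 0.0013, "finger_gap": 0.7}, {"x": 0.006, "y": 0.002, "z": 0.028, "dry": 0.0013, "finger_gap": 0.7}, {"x": 0.006, "y": 0.002, "z": 0.043, "dry": 0.0013, "finger_gap": 0.7}, {"x": 0.006, "y": 0.002, "z": 0.043, "dry": 0.0013, "finger_gap": 0.7}, {"x": 0.006, "y": 0.002, "z": 0.043, "dry": 0.0013, "finger_gap": 0.7}]' > mv.in && python3 inch.py mv.in 80
```

```text
time: 12.3
tool_pos: [0.359, -0.3668, -0.0176]
orientation: [0.951, 0.219, -0.211, 0.047]
ft_force: [-0.3, 0.4, 0.2]
finger_gap: 0.7
gripper_force: 0.0
```

```bash
echo '[{"finger_gap": 0}, {"finger_gap": 0}, {"finger_gap": 0}, {"finger_gap": 0}, {"finger_gap": 0}, {"finger_gap": 0}]' > mv.in && python3 inch.py mv.in 80
python3 -c "
from h import *
got([0.37,-.36,.1],26,-25)"
```

```text
time: 13.05
tool_pos: [0.3598, -0.3671, -0.0169]
orientation: [0.952, 0.219, -0.211, 0.048]
ft_force: [1.2, 0.1, 4.6]
finger_gap: 0.259
gripper_force: 79.1
q [-0.61  0.36  1.71 -0.39  1.31  0.66] d [-0.0382 -0.0022 -0.1112] r [-0.0026 -0.0003 -0.0017]
```

```bash
python3 - <<'E'
from h import *
o=status.get_obs();A=R.from_quat(o["orientation"]);a=np.radians([26,6])
u=np.array([np.cos(a[0])*np.cos(a[1]),np.sin(a[0])*np.cos(a[1]),-np.sin(a[1])])
np.save("grip.npy",[A.inv().apply(np.array([.3744,-.3585,.0135])-o["tool_pos"]),A.inv().apply(u)]); print(np.load("grip.npy"))
E
echo '[{"x": -0.01, "z": -0.03, "finger_gap": 0}, {"x": -0.025, "z": -0.075, "finger_gap": 0}, {"x": -0.044, "z": -0.13, "finger_gap": 0}, {"x": -0.068, "z": -0.2, "finger_gap": 0}, {"x": -0.068, "z": -0.2, "finger_gap": 0}, {"x": -0.068, "z": -0.2, "finger_gap": 0}]' > mv.in && python3 inch.py mv.in 
cat >> h.py <<'E'
def place(head,pin,dA=None):
    "move so the head point comes to 'head', rod upright, pin at azimuth pin deg"
    o=status.get_obs();A=R.from_quat(o["orientation"]);c,u=np.load("grip.npy")
    w=np.cross([0,1,0],u) # pin direction in tool (perp to tool y and rod)
    z=np.array([0,0,1.]);p=np.radians(pin);
    x=np.array([np.cos(p),np.sin(p),0]); 
    best=None
    for s in (1,-1):
        B,_=R.align_vectors([z,s*x],[u,w/np.linalg.norm(w)]); 
        if best is None or (A.inv()*B).magnitude()<(A.inv()*best).magnitude(): best=B
    B=best; t=np.array(head)-B.apply(c); r=(A.inv()*B).as_rotvec()
    print("d",A.inv().apply(t-o["tool_pos"]).round(4),"r",r.round(4),np.linalg.norm(r).round(3),"tcp",t.round(3)); return t,B
E
python3 - <<'E'
from ik import *
o=status.get_obs(); print(o["finger_gap"],o["q"].round(2))
for pin in (70,80,90):
  t,B=place([.5638,.0065,.21],pin); print(ik(t,B,[-.65,.66,1.45,.92,1.9,-.77]))
E
```

```text
[[ 0.00251355 -0.00144526 -0.0347226 ]
 [ 0.94560892 -0.00239982 -0.3252968 ]]
time: 13.8
tool_pos: [0.3804, -0.3573, 0.1924]
orientation: [0.952, 0.219, -0.211, 0.047]
ft_force: [0.4, 0.3, -1.6]
finger_gap: 0.255
gripper_force: 78.5
0.2554156384444338 [-0.58  0.16  1.53 -0.37  1.68  0.55]
d [ 0.3137 -0.2687 -0.1497] r [ 0.3381  1.5814 -0.7949] 1.802 tcp [0.576 0.036 0.196]
(array([-0.70182152,  0.22838615,  1.87822278,  1.10416381,  1.68651713,
       -0.62052711]), np.float64(7.0519053366820295e-09))
d [ 0.31   -0.2725 -0.148 ] r [ 0.4134  1.5342 -0.9723] 1.863 tcp [0.571 0.038 0.196]
(array([-0.65938468,  0.38059157,  1.69543201,  1.03341681,  1.80166593,
       -0.6493114 ]), np.float64(2.7680421518148557e-12))
d [ 0.3058 -0.2756 -0.146 ] r [ 0.4881  1.4771 -1.148 ] 1.933 tcp [0.565 0.039 0.196]
(array([-0.60993671,  0.52362002,  1.51133423,  0.96756638,  1.91696824,
       -0.67561434]), np.float64(7.604042898054072e-10))
```

To row units: 1.477 rad / 3.1416 = 0.4701.

```bash
echo '[{"x": 0.028, "y": -0.025, "z": -0.02, "drx": 0.014, "dry": 0.0427, "drz": -0.0331, "finger_gap": 0}, {"x": 0.056, "y": -0.05, "z": -0.04, "drx": 0.0283, "dry": 0.0853, "drz": -0.0665, "finger_gap": 0}, {"x": 0.083, "y": -0.075, "z": -0.06, "drx": 0.0423, "dry": 0.1283, "drz": -0.0996, "finger_gap": 0}, {"x": 0.111, "y": -0.1, "z": -0.08, "drx": 0.0563, "dry": 0.1709, "drz": -0.1327, "finger_gap": 0}, {"x": 0.139, "y": -0.125, "z": -0.1, "drx": 0.0707, "dry": 0.2136, "drz": -0.1662, "finger_gap": 0}, {"x": 0.167, "y": -0.15, "z": -0.11, "drx": 0.0847, "dry": 0.2566, "drz": -0.1993, "finger_gap": 0}, {"x": 0.194, "y": -0.175, "z": -0.12, "drx": 0.099, "dry": 0.2992, "drz": -0.2324, "finger_gap": 0}, {"x": 0.222, "y": -0.2, "z": -0.13, "drx": 0.113, "dry": 0.3419, "drz": -0.2658, "finger_gap": 0}, {"x": 0.25, "y": -0.225, "z": -0.14, "drx": 0.127, "dry": 0.3845, "drz": -0.2992, "finger_gap": 0}, {"x": 0.278, "y": -0.25, "z": -0.145, "drx": 0.1413, "dry": 0.4275, "drz": -0.3323, "finger_gap": 0}, {"x": 0.306, "y": -0.276, "z": -0.146, "drx": 0.1553, "dry": 0.4701, "drz": -0.3654, "finger_gap": 0}, {"x": 0.306, "y": -0.276, "z": -0.146, "drx": 0.1553, "dry": 0.4701, "drz": -0.3654, "finger_gap": 0}, {"x": 0.306, "y": -0.276, "z": -0.146, "drx": 0.1553, "dry": 0.4701, "drz": -0.3654, "finger_gap": 0}, {"x": 0.306, "y": -0.276, "z": -0.146, "drx": 0.1553, "dry": 0.4701, "drz": -0.3654, "finger_gap": 0}]' > mv.in && python3 inch.py mv.in
python3 - <<'E'
from h import *
t,B=place([.5638,.0065,.21],90); o=status.get_obs(); print(o["q"].round(2))
s=cams.camera('scene');tp=cams.camera('top');w=cams.camera('wrist')
for n,i in (('scene6',s),('top6',tp),('w6',w)): cv2.imwrite(f'pics/{n}.png',i)
np.save('w6.npy',np.r_[o['tool_pos'],o['orientation']])
A=R.from_quat(o["orientation"]);c,u=np.load("grip.npy");h=o["tool_pos"]+A.apply(c);uu=A.apply(u);print(h,uu)
for n in("scene","top"):
  print(n,[pix(cam(n),h+uu*k/1e3).round(1) for k in(-72,-50,-33,0,14)])
E
```

```text
time: 15.55
tool_pos: [0.5653, 0.0379, 0.1974]
orientation: [0.577, 0.575, 0.41, -0.41]
ft_force: [-0.3, 1.0, -2.1]
finger_gap: 0.253
gripper_force: 78.8
d [-0.0008 -0.0001  0.0009] r [0.0018 0.0025 0.0002] 0.003 tcp [0.565 0.039 0.196]
[-0.62  0.54  1.5   0.96  1.91 -0.69]
[0.56386925 0.00591209 0.21112589] [-7.63277500e-04  2.51514338e-03  9.99996546e-01]
scene [array([317.8, 182.1]), array([317.8, 176.7]), array([317.7, 172.4]), array([317.7, 163.8]), array([317.6, 160. ])]
top [array([313.1, 190.2]), array([313.3, 188.6]), array([313.4, 187.3]), array([313.6, 184.8]), array([313.7, 183.6])]
```

```bash
python3 - <<'E'
import cv2,numpy as np
a=cv2.imread("pics/scene6.png",0).astype(int);b=cv2.imread("pics/scene0.png",0).astype(int)
np.set_printoptions(linewidth=220)
print("cols",np.arange(300,336)); 
for r in range(158,192): print(r,a[r,300:336])
E
```

```text
cols [300 301 302 303 304 305 306 307 308 309 310 311 312 313 314 315 316 317 318 319 320 321 322 323 324 325 326 327 328 329 330 331 332 333 334 335]
158 [ 34  38  39  36  34  32  39  50  51  62  63  77  80  84  88  87  83  82  83  82  78  87  89  98 107 113 120 125 124 123 124 124 122 128 128 131]
159 [ 36  39  38  29  30  31  36  35  38  36  32  43  52  64  74  75  75  78  78  72  76  77  81 102 116 121 123 120 124 125 127 127 126 127 128 130]
160 [ 41  36  44  47  43  40  31  32  28  34  35  40  42  56  63  69  70  73  79  72  71  75  89 101 119 122 123 129 124 126 124 127 129 131 136 131]
161 [ 45  49  59  51  48  41  38  41  40  33  35  38  34  52  58  73  71  73  72  70  71  73  86 105 120 127 129 124 126 128 131 134 133 134 129 134]
162 [ 48  52  62  61  51  45  58  63  64  58  48  44  44  50  67  72  73  74  74  71  71  78  86 105 120 124 125 129 128 132 135 136 136 133 132 132]
163 [ 48  51  56  50  52  65  84 103 101  93  78  69  67  56  70  66  70  66  71  73  72  70  79 108 117 125 126 131 130 133 134 138 138 136 137 132]
164 [ 42  46  51  50  49  65  93 112 116 115 116 
[... 3450 characters left out ...]
182 186 191 193 192 194 193 196 193 195 196 195 195 194 195 197 193 194 193 197 193 192 194 197 199]
188 [133 133 124 119 110 114 118 125 129 142 157 176 189 191 192 193 194 194 194 194 194 194 198 196 198 190 195 196 193 193 199 195 195 196 193 193]
189 [137 132 121 114 108  98  90  88  89 106 134 163 186 189 189 191 193 195 195 197 196 193 195 193 194 194 194 198 193 196 195 192 195 195 194 197]
190 [136 137 125 113 105  98  83  72  73  89 123 157 178 184 190 186 189 193 192 192 193 196 197 195 198 193 195 196 193 196 192 197 196 194 191 195]
191 [134 137 122 109 107 106  98  90  86  99 123 158 176 177 176 178 178 185 185 192 198 193 195 196 197 196 194 194 193 194 196 195 197 193 193 195]
```

The nose column in the scene picture (col 318.5, tip row 182) matches the predicted upright rod at (317.8,182.1). Next I'll refine the hole centre from both wrist pictures.

```bash
python3 - <<'E'
from h import *
for n,(u,v),roi in(("w1",(337,221),(312,198,362,246)),("w2",(583.4,233.4),(556,205,612,262))):
    a=np.load(n+".npy"); C=cam("wrist",dict(tool_pos=a[:3],orientation=a[3:])); print(n,pt(C,u,v,.057))
    g=cv2.imread(f"pics/{n}.png",0); x0,y0,x1,y1=roi
    # insert face: slightly darker than mould's white
    s=g[y0:y1,x0:x1]; m=((s<226)*255).astype(np.uint8) if n=="w1" else ((s<np.percentile(s,80)-6)*255).astype(np.uint8)
    m=cv2.morphologyEx(m,cv2.MORPH_CLOSE,np.ones((5,5))); m=cv2.morphologyEx(m,cv2.MORPH_OPEN,np.ones((5,5)))
    c=max(cv2.findContours(m,0,1)[0],key=cv2.contourArea)
    P=np.array([pt(C,p[0]+x0,p[1]+y0,.057)[:2] for p in c[:,0]],np.float32); print(cv2.minAreaRect(P))
    # dark hole centroid
    d=((s<170)*255).astype(np.uint8); d=cv2.morphologyEx(d,cv2.MORPH_CLOSE,np.ones((7,7))); k,_,st,ce=cv2.connectedComponentsWithStats(d)
    i=1+np.argmax(st[1:,4]); print("hole",st[i],pt(C,ce[i][0]+x0,ce[i][1]+y0,.057))
E
```

```text
w1 [0.56386609 0.00662154 0.057     ]
((0.5642150640487671, 0.0042601171880960464), (0.049443088471889496, 0.04959089681506157), 8.587966918945312)
hole [ 19  17  14  15 120] [0.56473978 0.00579283 0.057     ]
w2 [0.56420298 0.00451648 0.057     ]
((0.5644330978393555, 0.003834720700979233), (0.049261342734098434, 0.04839431121945381), 8.936431884765625)
hole [ 18  20  20  18 247] [0.56317815 0.00522615 0.057     ]
```

```bash
python3 -c "
from h import *
for z in (.134,.12,.105): place([.564,.0052,z],90)"
```

```text
d [-0.0733  0.0001  0.0246] r [0.0016 0.0024 0.0011] 0.003 tcp [0.565 0.037 0.12 ]
d [-0.0865  0.0001  0.0292] r [0.0016 0.0024 0.0011] 0.003 tcp [0.565 0.037 0.106]
d [-1.007e-01  1.000e-04  3.410e-02] r [0.0016 0.0024 0.0011] 0.003 tcp [0.565 0.037 0.091]
```

To row units: 0.002 rad / 3.1416 = 0.0006.

```bash
echo '[{"x": -0.03, "z": 0.01, "finger_gap": 0}, {"x": -0.06, "z": 0.02, "finger_gap": 0}, {"x": -0.073, "z": 0.0246, "drx": 0.0003, "dry": 0.0006, "drz": 0.0003, "finger_gap": 0}, {"x": -0.073, "z": 0.0246, "drx": 0.0003, "dry": 0.0006, "drz": 0.0003, "finger_gap": 0}, {"x": -0.08, "z": 0.027, "drx": 0.0003, "dry": 0.0006, "drz": 0.0003, "finger_gap": 0}, {"x": -0.0865, "z": 0.0292, "drx": 0.0003, "dry": 0.0006, "drz": 0.0003, "finger_gap": 0}, {"x": -0.0865, "z": 0.0292, "drx": 0.0003, "dry": 0.0006, "drz": 0.0003, "finger_gap": 0}]' > mv.in && python3 inch.py mv.in
python3 -c "
from h import *
for z in (.11,.105,.1): place([.564,.0052,z],90)"
```

```text
time: 16.58
tool_pos: [0.5649, 0.0383, 0.1046]
orientation: [0.576, 0.574, 0.41, -0.412]
ft_force: [1.5, -0.4, -3.0]
finger_gap: 0.255
gripper_force: 78.7
d [-0.0081  0.0005  0.0017] r [-0.0004 -0.0016 -0.0019] 0.003 tcp [0.565 0.037 0.096]
d [-0.0129  0.0005  0.0033] r [-0.0004 -0.0016 -0.0019] 0.003 tcp [0.565 0.037 0.091]
d [-0.0176  0.0006  0.0049] r [-0.0004 -0.0016 -0.0019] 0.003 tcp [0.565 0.037 0.086]
```

```bash
echo '[{"x": -0.004, "z": 0.0013, "finger_gap": 0}, {"x": -0.008, "z": 0.0027, "finger_gap": 0}, {"x": -0.008, "z": 0.0027, "finger_gap": 0}]' > mv.in && python3 inch.py mv.in
```

```text
time: 16.95
tool_pos: [0.5648, 0.0383, 0.096]
orientation: [0.576, 0.574, 0.41, -0.413]
ft_force: [3.9, -0.0, -2.6]
finger_gap: 0.257
gripper_force: 78.7
```

```bash
echo '[{"x": -0.002, "z": 0.0007, "finger_gap": 0}, {"x": -0.004, "z": 0.0013, "finger_gap": 0}, {"x": -0.004, "z": 0.0013, "finger_gap": 0}]' > mv.in && python3 inch.py mv.in
```

```text
time: 17.32
tool_pos: [0.5647, 0.0382, 0.0921]
orientation: [0.576, 0.574, 0.41, -0.413]
ft_force: [5.3, -1.3, 0.1]
finger_gap: 0.258
gripper_force: 78.7
```

```bash
echo '[{"y": 0.0015, "finger_gap": 0}, {"x": -0.002, "y": 0.0015, "z": 0.0007, "finger_gap": 0}, {"x": -0.002, "y": 0.0015, "z": 0.0007, "finger_gap": 0}]' > mv.in && python3 inch.py mv.in
```

```text
time: 17.7
tool_pos: [0.5654, 0.0386, 0.0895]
orientation: [0.576, 0.574, 0.409, -0.413]
ft_force: [0.3, -0.5, -2.0]
finger_gap: 0.255
gripper_force: 78.7
```

```bash
echo '[{"x": -0.0019, "z": 0.0007, "finger_gap": 0}, {"x": -0.0019, "z": 0.0007, "finger_gap": 0}]' > mv.in && python3 inch.py mv.in
```

```text
time: 17.95
tool_pos: [0.5657, 0.0385, 0.088]
orientation: [0.576, 0.574, 0.41, -0.413]
ft_force: [-0.4, -0.4, 0.8]
finger_gap: 0.26
gripper_force: 78.9
```

```bash
echo '[{"x": -0.0019, "z": 0.0007, "finger_gap": 0}, {"x": -0.0019, "z": 0.0007, "finger_gap": 0}]' > mv.in && python3 inch.py mv.in
```

```text
time: 18.2
tool_pos: [0.5658, 0.0385, 0.0877]
orientation: [0.575, 0.574, 0.411, -0.413]
ft_force: [-2.6, -0.6, 9.1]
finger_gap: 0.26
gripper_force: 79.5
```

```bash
echo '[{"x": -0.0019, "z": 0.0007, "finger_gap": 0}, {"x": -0.0019, "z": 0.0007, "finger_gap": 0}]' > mv.in && python3 inch.py mv.in
```

```text
time: 18.45
tool_pos: [0.5659, 0.0385, 0.0875]
orientation: [0.574, 0.574, 0.411, -0.414]
ft_force: [-5.6, -2.4, 19.1]
finger_gap: 0.258
gripper_force: 80.1
```

The pin rests on the ridges, with the tip about 27 mm below the top. Now I'll relax the push, let go and retreat along the tool axis.

```bash
echo '[{"x": 0.0035, "z": -0.0012, "finger_gap": 0}, {"x": 0.0035, "z": -0.0012, "finger_gap": 0.4}, {"x": 0.0035, "z": -0.0012, "finger_gap": 0.6}, {"x": 0.0035, "z": -0.0012, "finger_gap": 0.6}, {"x": 0.0035, "z": -0.0012, "finger_gap": 0.6}, {"x": 0.0035, "z": -0.0012, "finger_gap": 0.6}, {"x": 0.0035, "z": -0.02, "finger_gap": 0.6}, {"x": 0.0035, "z": -0.07, "finger_gap": 0.6}, {"x": 0.0035, "z": -0.12, "finger_gap": 0.6}]' > mv.in && python3 inch.py mv.in
python3 - <<'E'
from ik import *
o=status.get_obs()
for y in (90,100,170,180,185): print(y,*ik([.565,.005,.2],Bt(y,0),[0,0,1.6,0,1.5,-.5]))
go([.565,-.06,.24],90)
got([.50,.005,.24],180,0)
E
```

```text
time: 19.58
tool_pos: [0.5659, -0.0759, 0.1269]
orientation: [0.576, 0.574, 0.41, -0.413]
ft_force: [0.3, -0.2, -0.9]
finger_gap: 0.603
gripper_force: 0.0
90 [-8.18214414e-02  4.10578302e-02  1.57777064e+00  4.83883035e-13
  1.52276418e+00 -8.18214414e-02] 1.3010894518071473e-11
100 [-8.18214414e-02  4.10578303e-02  1.57777064e+00  2.27908820e-14
  1.52276418e+00 -2.56354367e-01] 3.468216272852209e-13
170 [-8.18214414e-02  4.10578303e-02  1.57777064e+00  4.34877065e-18
  1.52276418e+00 -1.47808484e+00] 8.779723256730605e-16
180 [-8.18214414e-02  4.10578303e-02  1.57777064e+00  1.28798179e-14
  1.52276418e+00 -1.65261777e+00] 1.8482293815017337e-13
185 [-8.18214414e-02  4.10578302e-02  1.57777064e+00  1.55583609e-13
  1.52276418e+00 -1.73988423e+00] 2.2512215842423078e-12
yaw now 89.22 q [-0.74  0.81  1.26  0.87  1.99 -0.78] d [ 0.1121 -0.0015 -0.0215] r [-0.0048 -1.2413 -0.0023]
q [-0.74  0.81  1.26  0.87  1.99 -0.78] d [ 0.1329 -0.0664  0.0402] r [ 0.9598 -0.9672 -1.3495]
```

To row units: -1.35 rad / 3.1416 = -0.4297.

```bash
echo '[{"x": 0.06, "z": -0.02, "finger_gap": 0.6}, {"x": 0.11, "z": -0.035, "drx": 0.0277, "dry": -0.028, "drz": -0.0392, "finger_gap": 0.6}, {"x": 0.115, "y": -0.01, "z": -0.02, "drx": 0.0557, "dry": -0.056, "drz": -0.078, "finger_gap": 0.6}, {"x": 0.12, "y": -0.02, "z": -0.01, "drx": 0.0834, "dry": -0.084, "drz": -0.1171, "finger_gap": 0.6}, {"x": 0.125, "y": -0.03, "drx": 0.1111, "dry": -0.112, "drz": -0.1563, "finger_gap": 0.6}, {"x": 0.13, "y": -0.04, "z": 0.01, "drx": 0.1388, "dry": -0.1401, "drz": -0.1951, "finger_gap": 0.6}, {"x": 0.133, "y": -0.05, "z": 0.02, "drx": 0.1668, "dry": -0.1681, "drz": -0.2343, "finger_gap": 0.6}, {"x": 0.133, "y": -0.055, "z": 0.03, "drx": 0.1945, "dry": -0.1958, "drz": -0.2734, "finger_gap": 0.6}, {"x": 0.133, "y": -0.06, "z": 0.035, "drx": 0.2222, "dry": -0.2238, "drz": -0.3123, "finger_gap": 0.6}, {"x": 0.133, "y": -0.066, "z": 0.04, "drx": 0.2499, "dry": -0.2518, "drz": -0.3514, "finger_gap": 0.6}, {"x": 0.133, "y": -0.066, "z": 0.04, "drx": 0.2779, "dry": -0.2798, "drz": -0.3906, "finger_gap": 0.6}, {"x": 0.133, "y": -0.066, "z": 0.04, "drx": 0.3056, "dry": -0.3078, "drz": -0.4297, "finger_gap": 0.6}, {"x": 0.133, "y": -0.066, "z": 0.04, "drx": 0.3056, "dry": -0.3078, "drz": -0.4297, "finger_gap": 0.6}, {"x": 0.133, "y": -0.066, "z": 0.04, "drx": 0.3056, "dry": -0.3078, "drz": -0.4297, "finger_gap": 0.6}]' > mv.in && python3 inch.py mv.in
python3 - <<'E'
from h import *
o=status.get_obs();im=cams.camera('wrist');cv2.imwrite('pics/w7.png',im);np.save('w7.npy',np.r_[o['tool_pos'],o['orientation']])
print(o['q'].round(2)); C=cam('wrist',o); u,v=pix(C,[.5655,.005,.115]).round().astype(int); print(u,v)
g=cv2.cvtColor(im,cv2.COLOR_BGR2GRAY); np.set_printoptions(linewidth=220); print(g[v-40:v+56:4,u-40:u+41:4])
E
```

```text
time: 21.32
tool_pos: [0.5007, 0.0064, 0.2398]
orientation: [0.001, 1.0, 0.001, -0.0]
ft_force: [-0.6, 0.7, -0.3]
finger_gap: 0.601
gripper_force: 0.0
[-0.09 -0.15  1.7   0.    1.6  -1.66]
319 252
[[155 165 232 230 231 232 231 231 224 211 202 192 199 208 189 231 232 232 231 230 210]
 [154 157 228 231 231 214 194 205 211 209 201 201 214 213 203 231 231 231 231 231 209]
 [148 153 222 229 231 226 212 212 190 124 106 108 129 187 206 227 233 231 232 232 213]
 [176 170 205 230 231 230 200 209 120 159 178 179 148 116 199 215 231 231 231 232 219]
 [170 174 188 231 232 231 189 194 133 114 114 113 116 136 186 192 230 232 232 232 222]
 [173 172 175 231 231 231 189 189 123  98  96  95  99 143 189 176 231 233 232 232 220]
 [172 173 173 228 230 231 210 196 107  84  85  83  85 128 188 178 230 231 232 232 230]
 [168 174 172 219 231 231 226 215 101  86  86  87  87 112 204 201 229 230 231 232 231]
 [172 172 175 203 231 230 229 216 107  99 102 101 101 120 201 216 231 232 232 232 231]
 [175 168 173 179 231 232 231 198 112 107 108 108 108 141 232 231 231 231 231 231 231]
 [169 173 168 171 230 231 231 231
[... 485 characters left out ...]
31]
 [175 171 169 169 173 224 230 231 230 226 219 208 193 182 179 178 152 161 169 173 176]
 [173 170 169 166 171 186 177 174 172 174 173 178 174 171 173 170 176 177 176 177 173]
 [170 169 167 171 170 176 171 170 171 176 173 173 173 172 170 175 177 172 176 178 177]
 [169 167 170 172 175 176 173 169 174 169 174 172 177 173 172 174 173 177 173 171 170]
 [171 170 166 173 174 170 170 173 171 176 172 176 176 173 174 174 171 174 175 174 172]
 [165 172 170 171 169 169 171 173 172 172 172 169 172 174 173 175 174 169 172 174 174]
 [169 171 169 170 170 167 172 171 173 170 171 171 174 173 176 177 177 173 172 172 173]
 [169 170 169 167 166 168 171 170 174 172 173 174 172 173 176 175 173 171 173 179 176]]
```

The puller stands in the hole. The head's top face covers rows ~244–262 and cols ~311–331. Measuring it now.

```bash
python3 - <<'E'
from h import *
im=cv2.imread("pics/w7.png"); a=np.load("w7.npy"); C=cam("wrist",dict(tool_pos=a[:3],orientation=a[3:]))
g=cv2.cvtColor(im,cv2.COLOR_BGR2GRAY)
m=np.zeros_like(g); m[238:270,304:340]=cv2.inRange(g,93,135)[238:270,304:340]
m=cv2.morphologyEx(m,cv2.MORPH_OPEN,np.ones((5,5)))
c=max(cv2.findContours(m,0,1)[0],key=cv2.contourArea); print(cv2.boundingRect(c),cv2.minAreaRect(c))
for z in(.115,): 
    P=np.array([pt(C,u,v,z)[:2] for u,v in c[:,0]],np.float32); print(cv2.minAreaRect(P))
print(g[240:268,321]); print(g[254,300:345])
E
```

```text
(311, 244, 20, 19) ((320.5, 253.0), (18.0, 19.0), 90.0)
((0.5673364400863647, 0.006211935076862574), (0.02056298404932022, 0.021178312599658966), 89.77257537841797)
[ 84  85  84  89 100 107 108 110 108 106 107 110 109 107 107 108 108 109
 111 115 115 117 138 184 221 230 231 231]
[231 231 231 230 231 231 229 231 228 216 170 127 107 108 107 110 107 107
 106 108 105 107 107 109 107 107 107 108 107 107 112 140 193 227 232 231
 231 232 231 232 232 232 231 231 231]
```

```bash
python3 -c "
from h import *
go([.567,.006,.0487],180)"; echo '[{"x": -0.033, "z": 0.02, "finger_gap": 0.6}, {"x": -0.066, "z": 0.05, "finger_gap": 0.6}, {"x": -0.066, "z": 0.09, "finger_gap": 0.6}, {"x": -0.066, "z": 0.13, "finger_gap": 0.6}, {"x": -0.066, "z": 0.16, "finger_gap": 0.6}, {"x": -0.066, "z": 0.18, "finger_gap": 0.6}, {"x": -0.066, "z": 0.191, "finger_gap": 0.6}, {"x": -0.066, "z": 0.191, "finger_gap": 0.6}]' > mv.in && python3 inch.py mv.in ; python3 -c "
from h import *
go([.567,.006,.0487],180)"
```

```text
yaw now 179.83 q [-0.09 -0.15  1.7   0.    1.6  -1.66] d [-0.0663 -0.0002  0.1907] r [ 0.0014 -0.0011 -0.003 ]
time: 22.38
tool_pos: [0.5666, 0.0067, 0.048]
orientation: [0.0, 1.0, 0.0, -0.0]
ft_force: [-0.2, -0.6, 0.1]
finger_gap: 0.604
gripper_force: 0.0
yaw now 179.97 q [-0.08  0.17  1.73  0.    1.24 -1.65] d [-0.0004 -0.0007 -0.0007] r [ 0.0006 -0.0009 -0.0006]
```

```bash
echo '[{"finger_gap": 0}, {"finger_gap": 0}, {"finger_gap": 0}, {"finger_gap": 0}, {"finger_gap": 0}]' > mv.in && python3 inch.py mv.in 60
```

```text
time: 23.0
tool_pos: [0.5679, 0.0068, 0.0498]
orientation: [-0.0, 1.0, 0.0, 0.001]
ft_force: [0.4, -0.1, 6.2]
finger_gap: 0.274
gripper_force: 59.3
```

Careful with the scale: turns go in shares of pi rad. That gives: 0.85 rad / 3.1416 = 0.2706.

```bash
echo '[{"z": 0.001, "drz": 0.0541, "finger_gap": 0}, {"z": 0.002, "drz": 0.1082, "finger_gap": 0}, {"z": 0.0025, "drz": 0.1623, "finger_gap": 0}, {"z": 0.003, "drz": 0.2165, "finger_gap": 0}, {"z": 0.0035, "drz": 0.2706, "finger_gap": 0}, {"z": 0.0035, "drz": 0.2706, "finger_gap": 0}]' > mv.in && python3 inch.py mv.in
```

```text
time: 23.75
tool_pos: [0.5677, 0.0048, 0.0471]
orientation: [0.414, 0.91, -0.001, 0.002]
ft_force: [-4.7, -7.7, 14.3]
finger_gap: 0.273
gripper_force: 61.0
```

To row units: 0.85 rad / 3.1416 = 0.2706.

```bash
echo '[{"y": -0.001, "z": 0.0005, "drz": 0.0541, "finger_gap": 0}, {"y": -0.001, "z": 0.001, "drz": 0.1082, "finger_gap": 0}, {"y": -0.001, "z": 0.0015, "drz": 0.1623, "finger_gap": 0}, {"y": -0.001, "z": 0.002, "drz": 0.2165, "finger_gap": 0}, {"y": -0.001, "z": 0.0025, "drz": 0.2706, "finger_gap": 0}, {"y": -0.001, "z": 0.003, "drz": 0.3247, "finger_gap": 0}, {"y": -0.001, "z": 0.0034, "drz": 0.3788, "finger_gap": 0}, {"y": -0.001, "z": 0.0039, "drz": 0.4329, "finger_gap": 0}, {"y": -0.001, "z": 0.0044, "drz": 0.487, "finger_gap": 0}, {"y": -0.001, "z": 0.0044, "drz": 0.487, "finger_gap": 0}]' > mv.in && python3 inch.py mv.in; python3 -c "
from h import *
go([.567,.006,.04],0)"
```

```text
time: 25.0
tool_pos: [0.565, 0.0053, 0.0424]
orientation: [0.929, 0.37, -0.001, 0.0]
ft_force: [-13.7, -3.9, 21.1]
finger_gap: 0.272
gripper_force: 61.9
yaw now 43.49 q [-0.08  0.17  1.74 -0.    1.23  0.73] d [0.0019 0.0009 0.0024] r [5.000e-04 2.300e-03 7.591e-01]
```

To row units: 1.53 rad / 3.1416 = 0.487.

```bash
echo '[{"x": -0.0014, "y": -0.0007, "drz": 0.0541, "finger_gap": 0}, {"x": -0.0014, "y": -0.0007, "z": 0.0004, "drz": 0.1082, "finger_gap": 0}, {"x": -0.0014, "y": -0.0007, "z": 0.0009, "drz": 0.1623, "finger_gap": 0}, {"x": -0.0014, "y": -0.0007, "z": 0.0014, "drz": 0.2165, "finger_gap": 0}, {"x": -0.0014, "y": -0.0007, "z": 0.0019, "drz": 0.2706, "finger_gap": 0}, {"x": -0.0014, "y": -0.0007, "z": 0.0024, "drz": 0.3247, "finger_gap": 0}, {"x": -0.0014, "y": -0.0007, "z": 0.0029, "drz": 0.3788, "finger_gap": 0}, {"x": -0.0014, "y": -0.0007, "z": 0.0034, "drz": 0.4329, "finger_gap": 0}, {"x": -0.0014, "y": -0.0007, "z": 0.0038, "drz": 0.487, "finger_gap": 0}, {"x": -0.0014, "y": -0.0007, "z": 0.0038, "drz": 0.487, "finger_gap": 0}]' > mv.in && python3 inch.py mv.in; python3 -c "
from h import *
go([.567,.006,.04],0);print(status.get_obs()['torque'])"
```

```text
time: 26.25
tool_pos: [0.5654, 0.0067, 0.0392]
orientation: [0.927, -0.376, 0.001, -0.001]
ft_force: [-5.9, 2.8, 17.7]
finger_gap: 0.273
gripper_force: 61.6
yaw now -44.16 q [-0.08  0.17  1.75  0.    1.22  2.26] d [ 0.0016 -0.0007 -0.0008] r [-0.0021 -0.0014 -0.7707]
[ 0.74643157  1.59302374 -0.20239268]
```

To row units: -1.571 rad / 3.1416 = -0.5001.

```bash
echo '[{"z": -0.001, "finger_gap": 0.6}, {"z": -0.001, "finger_gap": 0.6}, {"z": -0.001, "finger_gap": 0.6}, {"z": -0.001, "finger_gap": 0.6}, {"z": -0.001, "drz": -0.0557, "finger_gap": 0.6}, {"z": -0.001, "drz": -0.1111, "finger_gap": 0.6}, {"z": -0.001, "drz": -0.1668, "finger_gap": 0.6}, {"z": -0.001, "drz": -0.2222, "finger_gap": 0.6}, {"z": -0.001, "drz": -0.2779, "finger_gap": 0.6}, {"z": -0.001, "drz": -0.3333, "finger_gap": 0.6}, {"z": -0.001, "drz": -0.389, "finger_gap": 0.6}, {"z": -0.001, "drz": -0.4444, "finger_gap": 0.6}, {"z": -0.001, "drz": -0.5001, "finger_gap": 0.6}, {"z": -0.001, "drz": -0.5001, "finger_gap": 0.6}]' > mv.in && python3 inch.py mv.in ; echo '[{"finger_gap": 0}, {"finger_gap": 0}, {"finger_gap": 0}, {"finger_gap": 0}]' > mv.in && python3 inch.py mv.in 60;  python3 -c "
from h import *
go([.567,.006,.04],0);print(status.get_obs()['torque'])"
```

```text
time: 28.0
tool_pos: [0.5643, 0.0058, 0.0374]
orientation: [0.921, 0.39, -0.0, -0.0]
ft_force: [-0.7, 1.0, 0.5]
finger_gap: 0.6
gripper_force: 0.0
time: 28.5
tool_pos: [0.5645, 0.0059, 0.0376]
orientation: [0.921, 0.39, 0.0, -0.0]
ft_force: [0.0, -0.6, 1.9]
finger_gap: 0.272
gripper_force: 58.9
yaw now 45.97 q [-0.08  0.17  1.75  0.    1.22  0.69] d [ 0.0018  0.0017 -0.0024] r [-3.000e-04 -4.000e-04  8.023e-01]
[ 1.84920920e-03 -1.91185837e-02 -5.22446408e-05]
```

To row units: 0.4 rad / 3.1416 = 0.1273.

```bash
echo '[{"z": 0.001, "drz": 0.0318, "finger_gap": 0}, {"z": 0.0015, "drz": 0.0637, "finger_gap": 0}, {"z": 0.0018, "drz": 0.0955, "finger_gap": 0}, {"z": 0.002, "drz": 0.1273, "finger_gap": 0}, {"z": 0.002, "drz": 0.1273, "finger_gap": 0}]' > mv.in && python3 inch.py mv.in;  python3 -c "
from h import *
go([.567,.006,.04],0);print(status.get_obs()['torque'])"
```

```text
time: 29.12
tool_pos: [0.5649, 0.0062, 0.0376]
orientation: [0.98, 0.199, 0.001, -0.0]
ft_force: [-7.3, 1.7, 16.5]
finger_gap: 0.276
gripper_force: 60.9
yaw now 22.98 q [-0.08  0.17  1.75  0.    1.22  1.09] d [ 0.0019  0.001  -0.0024] r [-0.0006 -0.001   0.4011]
[ 0.4033327   1.39351623 -0.08926567]
```

To row units: 0.3 rad / 3.1416 = 0.0955.

```bash
echo '[{"z": 0.0003, "drz": 0.0318, "finger_gap": 0}, {"z": 0.0006, "drz": 0.0637, "finger_gap": 0}, {"z": 0.0009, "drz": 0.0955, "finger_gap": 0}, {"z": 0.0009, "drz": 0.0955, "finger_gap": 0}]' > mv.in && python3 inch.py mv.in;  python3 -c "
from h import *
go([.567,.006,.04],0);print(status.get_obs()['torque'])"
```

```text
time: 29.62
tool_pos: [0.5649, 0.0066, 0.0376]
orientation: [0.999, 0.051, 0.0, -0.001]
ft_force: [-11.4, 3.0, 22.9]
finger_gap: 0.274
gripper_force: 62.0
yaw now 5.8 q [-0.08  0.17  1.75  0.    1.22  1.39] d [ 0.002   0.0008 -0.0024] r [-0.0012 -0.0009  0.1013]
[ 0.66233475  2.25085643 -0.16753026]
```

To row units: 0.16 rad / 3.1416 = 0.0509.

```bash
echo '[{"x": 0.0008, "z": -0.0008, "drz": 0.0255, "finger_gap": 0}, {"x": 0.0008, "z": -0.0008, "drz": 0.0509, "finger_gap": 0}, {"x": 0.0008, "z": -0.0008, "drz": 0.0509, "finger_gap": 0}]' > mv.in && python3 inch.py mv.in;  python3 -c "
from h import *
go([.567,.006,.04],0);print(status.get_obs()['torque'])"
```

```text
time: 30.0
tool_pos: [0.5649, 0.0068, 0.0376]
orientation: [1.0, -0.029, -0.0, -0.001]
ft_force: [-12.4, 3.3, 19.5]
finger_gap: 0.275
gripper_force: 61.5
yaw now -3.35 q [-0.08  0.17  1.75  0.    1.22  1.55] d [ 0.0021  0.0006 -0.0024] r [-0.0014  0.0007 -0.0584]
[ 0.73165339  2.20668319 -0.10631046]
```

To row units: 0.12 rad / 3.1416 = 0.0382.

```bash
echo '[{"drz": 0.0255, "finger_gap": 0}, {"drz": 0.0382, "finger_gap": 0}, {"drz": 0.0382, "finger_gap": 0}]' > mv.in && python3 inch.py mv.in;  python3 -c "
from h import *
go([.567,.006,.04],0);print(status.get_obs()['torque'])"
```

```text
time: 30.38
tool_pos: [0.565, 0.0068, 0.0376]
orientation: [0.996, -0.089, -0.0, -0.001]
ft_force: [-12.1, 4.2, 20.0]
finger_gap: 0.27
gripper_force: 61.5
yaw now -10.18 q [-0.08  0.17  1.75  0.    1.22  1.67] d [ 0.0021  0.0004 -0.0024] r [-0.0013  0.0007 -0.1776]
[0.73760077 2.20157439 0.10431873]
```

```bash
echo '[{"x": -0.0015, "y": -0.0005, "z": -0.001, "finger_gap": 0}, {"x": -0.0015, "y": -0.0005, "z": -0.002, "finger_gap": 0}, {"x": -0.0015, "y": -0.0005, "z": -0.002, "finger_gap": 0}]' > mv.in && python3 inch.py mv.in 90; python3 -c "
from h import *
print(status.get_obs()['torque'])"
```

```text
time: 30.75
tool_pos: [0.5643, 0.0068, 0.0377]
orientation: [0.996, -0.089, 0.0, -0.0]
ft_force: [2.8, 1.1, 2.1]
finger_gap: 0.271
gripper_force: 88.3
[ 0.22026882 -0.34579011  0.07908023]
```

```bash
echo '[{"z": -0.001, "finger_gap": 0}, {"z": -0.002, "finger_gap": 0}, {"z": -0.003, "finger_gap": 0}, {"z": -0.003, "finger_gap": 0}]' > mv.in && python3 inch.py mv.in
```

```text
time: 31.25
tool_pos: [0.563, 0.0068, 0.0395]
orientation: [0.996, -0.089, -0.001, -0.0]
ft_force: [3.8, -0.1, -12.0]
finger_gap: 0.267
gripper_force: 88.6
```

```bash
echo '[{"x": 0.0005, "z": -0.002, "finger_gap": 0}, {"x": 0.0005, "z": -0.004, "finger_gap": 0}, {"x": 0.0005, "z": -0.006, "finger_gap": 0}, {"x": 0.0005, "z": -0.008, "finger_gap": 0}, {"x": 0.0005, "z": -0.01, "finger_gap": 0}]' > mv.in && python3 inch.py mv.in
```

```text
time: 31.88
tool_pos: [0.564, 0.0066, 0.0504]
orientation: [0.996, -0.089, -0.0, -0.0]
ft_force: [0.1, 0.5, -13.8]
finger_gap: 0.272
gripper_force: 88.6
```

```bash
echo '[{"z": -0.004, "finger_gap": 0}, {"z": -0.009, "finger_gap": 0}, {"z": -0.014, "finger_gap": 0}, {"z": -0.02, "finger_gap": 0}, {"z": -0.027, "finger_gap": 0}, {"z": -0.034, "finger_gap": 0}, {"z": -0.041, "finger_gap": 0}, {"z": -0.048, "finger_gap": 0}, {"z": -0.055, "finger_gap": 0}, {"z": -0.063, "finger_gap": 0}, {"z": -0.072, "finger_gap": 0}, {"z": -0.08, "finger_gap": 0}, {"z": -0.08, "finger_gap": 0}]' > mv.in && python3 inch.py mv.in
python3 - <<'E'
from h import *
o=status.get_obs();print(o['torque'])
w=cams.camera('wrist');s=cams.camera('scene');t=cams.camera('top')
for n,i in(('w8',w),('scene8',s),('top8',t)): cv2.imwrite(f'pics/{n}.png',i)
np.save('w8.npy',np.r_[o['tool_pos'],o['orientation']])
# pad from first top picture and w1
T=cam('top');g=cv2.imread('pics/top0.png',0)
m=np.zeros_like(g);m[185:260,170:245]=(g[185:260,170:245]<60)*255
c=max(cv2.findContours(m,0,1)[0],key=cv2.contourArea);P=np.array([pt(T,*p[0],.006)[:2] for p in c],np.float32);print(cv2.minAreaRect(P))
a=np.load('w1.npy');C=cam('wrist',dict(tool_pos=a[:3],orientation=a[3:]));g=cv2.imread('pics/w1.png',0)
m=np.zeros_like(g);m[50:195,455:580]=(g[50:195,455:580]<75)*255
c=max(cv2.findContours(m,0,1)[0],key=cv2.contourArea);P=np.array([pt(C,*p[0],.006)[:2] for p in c],np.float32);print(cv2.minAreaRect(P))
h=[.564,.0066]
print([pix(cam('scene'),[*h,z]).round() for z in (.06,.09,.14,.15,.18)])
v=np.hstack([cv2.resize(s[110:240,240:400],(400,325)),cv2.resize(w[:,120:520],(400,325))]); cv2.imwrite('pics/c8.png',v)
E
```

```text
time: 33.5
tool_pos: [0.5651, 0.0065, 0.1317]
orientation: [0.996, -0.089, 0.001, -0.0]
ft_force: [-0.7, 0.2, -8.7]
finger_gap: 0.271
gripper_force: 89.5
[ 0.02710367 -0.0083711  -0.01394312]
((0.4934942126274109, 0.3030582070350647), (0.13953213393688202, 0.11951588839292526), 13.77582836151123)
((0.4966886341571808, 0.3000546097755432), (0.13579599559307098, 0.1174834817647934), 13.89287281036377)
[array([318., 200.]), array([318., 194.]), array([318., 182.]), array([318., 180.]), array([318., 172.])]
```

View pics/c8.png

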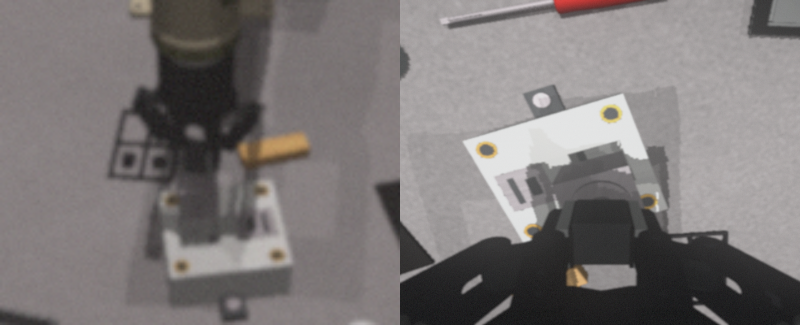

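The insert hangs clear of the mould: scene crop (200,200) shows it above the mould, and the 8.7 N load matches its weight. The pad centre is near (0.4945, 0.3015).

```bash
python3 -c "
from h import *
go([.4945,.3015,.1317],-10.2)"
```

```text
yaw now -10.15 q [-0.08  0.08  1.67  0.    1.39  1.67] d [-0.1205 -0.278  -0.0014] r [-0.0004  0.0006  0.0008]
```

```bash
echo '[{"x": -0.004, "y": -0.009, "finger_gap": 0}, {"x": -0.012, "y": -0.028, "finger_gap": 0}, {"x": -0.024, "y": -0.056, "finger_gap": 0}, {"x": -0.038, "y": -0.088, "finger_gap": 0}, {"x": -0.052, "y": -0.12, "finger_gap": 0}, {"x": -0.066, "y": -0.152, "finger_gap": 0}, {"x": -0.08, "y": -0.184, "finger_gap": 0}, {"x": -0.094, "y": -0.216, "finger_gap": 0}, {"x": -0.106, "y": -0.245, "finger_gap": 0}, {"x": -0.115, "y": -0.266, "finger_gap": 0}, {"x": -0.1205, "y": -0.278, "finger_gap": 0}, {"x": -0.1205, "y": -0.278, "finger_gap": 0}, {"x": -0.1205, "y": -0.278, "z": 0.02, "finger_gap": 0}, {"x": -0.1205, "y": -0.278, "z": 0.045, "finger_gap": 0}, {"x": -0.1205, "y": -0.278, "z": 0.065, "finger_gap": 0}, {"x": -0.1205, "y": -0.278, "z": 0.08, "finger_gap": 0}, {"x": -0.1205, "y": -0.278, "z": 0.086, "finger_gap": 0}, {"x": -0.1205, "y": -0.278, "z": 0.086, "finger_gap": 0}, {"x": -0.1205, "y": -0.278, "z": 0.086, "finger_gap": 0}]' > mv.in && python3 inch.py mv.in
```

```text
time: 36.02
tool_pos: [0.4956, 0.3019, 0.0457]
orientation: [0.996, -0.088, 0.001, -0.001]
ft_force: [0.5, -0.3, -7.3]
finger_gap: 0.271
gripper_force: 89.1
```

Expected touchdown is at a reported z of about 0.0345, so I'll lower gently.

```bash
echo '[{"z": 0.002, "finger_gap": 0}, {"z": 0.004, "finger_gap": 0}, {"z": 0.006, "finger_gap": 0}, {"z": 0.008, "finger_gap": 0}, {"z": 0.0095, "finger_gap": 0}, {"z": 0.0095, "finger_gap": 0}, {"z": 0.0095, "finger_gap": 0}]' > mv.in && python3 inch.py mv.in
```

```text
time: 36.9
tool_pos: [0.4948, 0.3015, 0.0351]
orientation: [0.996, -0.088, 0.0, -0.0]
ft_force: [0.5, -0.3, -8.2]
finger_gap: 0.273
gripper_force: 89.1
```

```bash
echo '[{"z": 0.001, "finger_gap": 0}, {"z": 0.002, "finger_gap": 0}, {"z": 0.002, "finger_gap": 0}]' > mv.in && python3 inch.py mv.in
```

```text
time: 37.28
tool_pos: [0.4947, 0.3015, 0.033]
orientation: [0.996, -0.088, -0.0, -0.0]
ft_force: [0.5, -0.5, -8.4]
finger_gap: 0.264
gripper_force: 89.7
```

```bash
echo '[{"z": 0.001, "finger_gap": 0}, {"z": 0.002, "finger_gap": 0}, {"z": 0.002, "finger_gap": 0}]' > mv.in && python3 inch.py mv.in
```

```text
time: 37.65
tool_pos: [0.495, 0.3018, 0.0327]
orientation: [0.996, -0.088, 0.0, -0.0]
ft_force: [-5.9, -3.1, 6.8]
finger_gap: 0.269
gripper_force: 91.7
```

```bash
echo '[{"z": 0.001, "finger_gap": 0}, {"z": 0.002, "finger_gap": 0}, {"z": 0.002, "finger_gap": 0}]' > mv.in && python3 inch.py mv.in
```

```text
time: 38.02
tool_pos: [0.4953, 0.3019, 0.0327]
orientation: [0.996, -0.088, 0.001, -0.0]
ft_force: [-14.6, -5.5, 22.7]
finger_gap: 0.271
gripper_force: 93.8
```

Touchdown. I'll relieve the push, open and withdraw straight up.

```bash
echo '[{"z": -0.002, "finger_gap": 0}, {"z": -0.003, "finger_gap": 0}, {"z": -0.003, "finger_gap": 0}, {"z": -0.003, "finger_gap": 0.35}, {"z": -0.003, "finger_gap": 0.5}, {"z": -0.003, "finger_gap": 0.6}, {"z": -0.003, "finger_gap": 0.6}, {"z": -0.003, "finger_gap": 0.6}]' > mv.in && python3 inch.py mv.in
```

```text
time: 39.02
tool_pos: [0.4948, 0.3015, 0.0321]
orientation: [0.996, -0.088, 0.0, -0.0]
ft_force: [0.1, 0.0, 0.2]
finger_gap: 0.598
gripper_force: 0.0
```

```bash
echo '[{"z": -0.01, "finger_gap": 0.6}, {"z": -0.03, "finger_gap": 0.6}, {"z": -0.06, "finger_gap": 0.6}, {"z": -0.1, "finger_gap": 0.6}, {"x": 0.03, "z": -0.14, "finger_gap": 0.6}, {"x": 0.05, "z": -0.18, "finger_gap": 0.6}, {"x": 0.05, "z": -0.2, "finger_gap": 0.6}, {"x": 0.05, "z": -0.2, "finger_gap": 0.6}]' > mv.in && python3 inch.py mv.in
python3 - <<'E'
from h import *
o=status.get_obs();w=cams.camera('wrist');s=cams.camera('scene');t=cams.camera('top')
for n,i in(('w9',w),('scene9',s),('top9',t)): cv2.imwrite(f'pics/{n}.png',i)
C=cam('wrist',o);h=np.array([.4953,.3019]);print("head exp",pix(C,[*h,.101]),"insert top",pix(C,[*h,.052]))
g=cv2.cvtColor(w,cv2.COLOR_BGR2GRAY);np.set_printoptions(linewidth=230)
u,v=pix(C,[*h,.08]).round().astype(int);print(u,v);print(g[v-48:v+49:5,u-55:u+56:5])
E
```

```text
time: 40.02
tool_pos: [0.5445, 0.2932, 0.2345]
orientation: [0.996, -0.088, 0.002, -0.001]
ft_force: [-1.2, -0.0, -0.7]
finger_gap: 0.605
gripper_force: 0.0
head exp [321.62702042 232.50734227] insert top [321.64303334 218.02586233]
322 226
[[ 90  69  67  65  64  61  62  57  51  55  52  54  50  52  52  55  56  59 112 118 171 173 170]
 [ 66  66  65  63  61  64  57  54  53  51  53  50  49  52  51  53  58  57  76 114 141 169 170]
 [ 70  66  54  60  57  58  50  54  48  49  51  53  53  50  53  54  53  53  60 113 114 122 167]
 [ 92  66  57  59  58  57  55  52  51  48  55  72  77  77  55  49  57  54  55  88 114 119 171]
 [156  64  62  56  57  55  57  61  75  79  78  79  79  91  48  53  54  56  53  63 113 113 155]
 [160  97  56  57  56  53  52  77  78  83 100 111 120 139  73  56  51  53  55  57 105 114 112]
 [159 104  61  56  56  56  53 123 112 107 100 109 111 130 110  49  51  49  54  53  71 113 115]
 [162 154  74  56  54  55  54 119 104  90  91  92  95 113 136  47  54  53  54  55  58 113 114]
 [169 160 110  57  56  57  55  76 121  64  53  55  53 104 138  61  53  56  52  56  57  83 113]
 [17
[... 341 characters left out ...]
3  56  58  60  61  63  65 122 166]
 [175 167 169 177 168 102  55  55  57  59  58  61  61  58  62  57  61  59  76 152 170 167 168]
 [166 170 172 172 168 167  59  56  56  56  55  56  58  62  60  62 105 144 149 159 168 164 161]
 [ 57 173 175 179 173 176 126  56  55  55  55  63  60  78 144 172 155 147 148 150 169 131  55]
 [ 56 171 172 176 171 171 169  63  57  56  55  76 152 165 169 169 164 148 146 147 150 122  54]
 [ 57 174 174 170 167 175 171 126  79 101 103 101 124 157 169 167 168 159 149 145 149 103  51]
 [ 56 168 177 173 174 172 175 176 163 156 102 101 105 140 163 167 172 167 157 153 155  83  51]
 [ 59 164 173 174 173 170 174 168 171 160 140 104 100 102 149 163 168 171 168 152 148  83  54]]
```

The insert stands on the pad with the puller in it, at wrist pixel (321,226) with dark pad all around it, and the arm is clear. Handing in.

```bash
python3 -c "
from cell import arm, cams, job, status
print(job.job_done())"
```

```text
the job is handed in; nothing more can be done
None
```

I handed the job in at about 40 s: the insert stands upright near the pad's centre with the puller screwed in and let go of, though I dropped the puller on the bench once on the way (the real fingertips sit about 34 mm short of the reported TCP) and never saw the judge's verdict.

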